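Close up the loaded sample press

TASK

The press already holds a white sample slab. Lay the thin plain separator sheet flat on the slab, in line with it; then put the cover plate on top, its thin front edge tucked under the press's front lip and its rear edge down in front of the two rear posts, flat on the sheet, and let go of it. Last, swing the clamp arm fully down so that its rubber foot bears on the cover and holds it, and leave the bystanders where they stand.

Things in the scene. Friction and masses are not known exactly. Their poses are not given: they have to be found in the camera images.
- press: Fixed aluminium press frame. Origin on the bench under the slab's centre; x to its rear (away from the robot at yaw 0), y to its left, z up. Base plate x -90..+115, y -60..+60, top at z 12 mm. At the front a lip, at the rear two posts and a clamp. The cover lies between lip and posts.
- slab_top (a point): Centre of the top face of the fixed white ceramic slab, 84 (x) x 56 (y) mm, at x 0, y 0, z 22 mm of the press; axes as the press. The sheet goes here.
- lip_edge (a point): Middle of the lower rear edge of the press's front lip: x -49, y 0, z 40 mm of the press. Lip y -42..+42, top at z 45. Under it a ledge, top at z 26 (x -71..-47), and a wall with its rear face at x -62, so the gap is 14 high and 13 deep. The cover's tongue goes in tilted, rear edge up 20 to 35 degrees, until it meets the wall; then the rear is lowered.
- post_foot (a point): Point between the two rear posts, in line with their front faces: x +54, y 0, z 28 mm of the press. Posts 8 mm thick at y -27 and +27, tops at z 72. Wall to posts is 116 mm, 6 more than the cover's length, but 13 of it is under the lip, so the cover cannot drop in level.
- sheet_center (a point): Centre of the separator sheet, a loose stiff off-white board, 76 (x) x 60 (y) x 6 mm thick, 0.04 kg, lying flat on the bench; z is its normal. It can be held across its 60 mm width (4 mm wider than the slab).
- cover_grip (a point): Centre of the black handle of the loose aluminium cover plate (0.16 kg, flat on the bench). Handle 40 (x) x 20 (y) x 30 tall, in the middle of the plate's top; this point is 15 mm below its top and 23 mm above the plate's underside. x points from the tongue to the rear edge, z up. On the sheet in the press it comes to x -7..-1, y 0, z 51 mm of the press.
- tongue (a point): Middle of the lower front edge of the cover plate: 55 mm in -x and 23 mm in -z from the handle centre, in the cover's axes. Plate 110 (x) x 70 (y) mm, 8 thick, but its front 18 mm (-x end) is a tongue 4 mm thick, flush with the underside.
- clamp_arm (a joint): Angle of the clamp arm in rad: 0 = fully down on its stop, level, pointing to the press's front; grows as it rises; starts at 1.55 to 1.85. A stiff hinge (friction 0.4 N m): it stays where it is left; push its back (upper) face down. At the end the foot's spring resists too (1 N per mm, about 4 mm). 8 to 12 N near its end closes it.
- clamp_pivot (a point): Axis of the clamp hinge: x +95, y 0, z 60 mm of the press, along the press's y. The arm is a bar 14 wide (y), 12 thick, reaching 72 mm from this point; it runs between two cheeks that rise to z 70. At 0 its upper face is level at z 66.
- clamp_tip (a point): Middle of the free end of the clamp arm, 72 mm from the pivot.
- clamp_foot: Round rubber foot, 16 mm across, under the arm, 65 mm from the pivot, sprung; origin at the centre of its lower face, 28 mm below the arm's middle line when free. With the arm down it bears on the cover at x +30 mm of the press.
- crucible: Bystander, to be left alone: small white porcelain cup, 41 mm across, 32 tall; origin at the centre of its underside.
- weighing_bottle: Bystander, to be left alone: small glass jar, 36 mm across, 52 tall; origin at the centre of its underside.
- tape_roll: Bystander, to be left alone: roll of tape lying flat, 68 mm across, 18 tall; origin at the centre of its underside.
- timer: Bystander, to be left alone: round white lab timer, 68 mm across, 48 tall; origin at the centre of its underside.
- beaker_100: Bystander, to be left alone: glass beaker, 59 mm across, 71 tall; origin at the centre of its underside.
- stopper_0: Bystander, to be left alone: small rubber stopper, 25 mm across, 24 tall; origin at the centre of its underside.
- pen: Bystander, to be left alone: pen lying flat, 143 mm long, 9 thick; origin at the centre of its underside.
- sheet: The same separator sheet; origin at the centre of its underside.
- cover: The same cover plate; origin at the centre of its underside, 23 mm below the handle centre.
Not all that is in view belongs to the job. Leave any orange or yellow look-alike of the cover alone.

How it is judged:
On the way, in this order (a step that is already met when the one before it is completed fails the run):
1. the sheet lies released and flat on the slab (x of sheet_center in the frame of press between -0.01 and 0.01 m and y of sheet_center in the frame of press between -0.01 and 0.01 m and z of sheet_center in the frame of press between 0.022 and 0.028 m and angle between sheet_center's own z axis and vertical below 0.07 rad and angle between the x axis of sheet_center and the x axis of press, either way round below 0.2 rad and contact force between sheet and the fingers below 0.2 N), for 0.2 s.
2. the cover lies flat on the sheet, tongue under the lip, rear edge in front of the posts, released (x of sheet_center in the frame of press between -0.013 and 0.013 m and y of sheet_center in the frame of press between -0.013 and 0.013 m and z of sheet_center in the frame of press between 0.022 and 0.028 m and angle between sheet_center's own z axis and vertical below 0.07 rad and angle between the x axis of sheet_center and the x axis of press, either way round below 0.2 rad and x of cover_grip in the frame of press between -0.01 and 0.002 m and y of cover_grip in the frame of press between -0.012 and 0.012 m and z of cover_grip in the frame of press between 0.048 and 0.054 m and angle between cover_grip's own z axis and vertical below 0.06 rad and x of tongue in the frame of press below -0.053 m and angle between the x axis of cover_grip and the x axis of press, either way round below 0.12 rad and contact force between cover and the fingers below 0.2 N), for 0.2 s.
At the end, for the whole second after the job is handed in: Sheet flat on the slab (13 mm, 11 deg); cover flat on it (3 deg; in line 7 deg; sideways 12 mm), tongue 4 mm or more under the lip, rear edge in front of the posts; clamp arm within 0.06 rad of its stop, foot bearing on the cover with over 1.5 N; all at rest (x of sheet_center in the frame of press between -0.013 and 0.013 m and y of sheet_center in the frame of press between -0.013 and 0.013 m and z of sheet_center in the frame of press between 0.022 and 0.028 m and angle between sheet_center's own z axis and vertical below 0.07 rad and angle between the x axis of sheet_center and the x axis of press, either way round below 0.2 rad and x of cover_grip in the frame of press between -0.01 and 0.002 m and y of cover_grip in the frame of press between -0.012 and 0.012 m and z of cover_grip in the frame of press between 0.048 and 0.054 m and angle between cover_grip's own z axis and vertical below 0.06 rad and x of tongue in the frame of press below -0.053 m and angle between the x axis of cover_grip and the x axis of press, either way round below 0.12 rad and value of joint clamp_arm below 0.06 rad and contact force between clamp_foot and cover above 1.5 N and linear speed of cover below 0.02 m/s); the robot touches nothing.
It fails at once if a bystander is moved by more than 3 cm (distance of any of crucible, weighing_bottle, tape_roll, timer, beaker_100, stopper_0, pen from where it was at the start of the episode above 0.03 m).
It also fails if it takes over 69 s, if anything falls off the work surface, if the arm or the gripper's body presses on something with over 40 N, if the wrist force passes 120 N, or if a joint passes its speed limit or range.

ROBOT

A 6-joint arm with a two-finger parallel gripper is mounted at the origin on a cart in front of the work surface, level with it; the furniture and walls round the work are solid. World frame = base frame: x ahead of the robot, y to its left, z up, the work surface at z = 0. Lengths are in m, angles in rad, forces in N, time in s.
With the tool pointing down it reaches from about 0.3 to 0.825 m from the base axis. Payload 5.4 kg.
Tool frame: the origin (TCP) lies at the very end of the fingers, on their centre line; the grasp point (between the pads) lies 19 mm behind it (bot.hold_point_z is the distance from the TCP to the grasp point, in m); z points along the fingers, x is the direction in which the jaws open and shut, and the axes are right-handed (so a half turn about z gives the same grasp; the last joint's range is limited). The gripper opens to 92 mm and grips with 3 to 60 N. Pads are 20 mm wide; open, the fingers measure 128 mm over their backs; the gripper's body (75 mm by 189 mm) begins 69 mm behind the grasp point.
Start: joints at [-1.376, 0.158, 1.597, -0, 1.386, -0.21], TCP at [0.226, -0.529, 0.215] pointing down, gripper open.
Joint ranges: [-2.91, 2.91], [-0.94, 2.29], [0.18, 2.7], [-1.29, 4.43], [0.17, 2.64], [-3, 3]. Speed limits (rad/s): [2.57, 2.57, 3.14, 3.14, 3.14, 3.14].

INTERFACE

Orientations are given as a 3x3 rotation matrix whose columns are the frame's x, y, z axes.
In Python, from station import bot, viewer gives the robot as it stands. The module is installed in compiled form; this text tells all that it offers.
- The arm moves only by the tool move_arm, never from a script. Its argument "increments" is a list of rows, each a list of 7 numbers: the turn, a rotation vector about the tool's x, y, z in rad, then the shift along the tool's x, y, z in cm, then the opening, from 0 (shut) to 1 (fully open). A call has 1 to 8 rows; each row is the pose to reach, as a shift and turn from the pose commanded when the call began, along the tool's axes at that moment; what a row does not reach only later rows make up. A row lasts 1/10 s, in which the tool goes at most 50 mm and 8.59 degrees, less where a joint would pass 70% of its speed; a pose out of reach is approached as far as the arm can. A call with a gripper value outside its range is refused whole. The fingers move at their own pace and stop on an object; "grip_force" is the grip in N (left out, the last holds). Time passes only in rows, so rows that repeat a pose let the fingers close. It gives the time, the measured TCP pose, the force and the opening at its end, in the units of the state.
- bot.get_state(): the state, without advancing time (a new reading comes with each control period).
- viewer.read_camera(name): name is "side" or "top"; returns a dict with "pixels" (384x512x3 uint8, blue, green, red), "depth" (384x512 float32, m along the optical axis (not along the pixel's ray), 0 where there is no reading), "fx", "fy", "cx", "cy" (pixels), "position" and "attitude" of the camera in the world. Camera axes: x right, y up, looking along -z (the intrinsics and any distortion apply to the point x, -y, -z); pixel columns grow to the right and rows downward; lengths in m; the calibration is good to about 2 mm. A picture is of the moment at which its call begins.
- bot.finish_job(): hands the job in, once; it reports no verdict.
The state is a dict: "time": time; "joint_positions": joint angles; "dq": joint speeds; "joint_efforts": joint torques, N m; "position": TCP position; "tool_rot": TCP orientation; "force": force on the tool from outside, world axes, zero at the start; "ft_torque": the same for the moment, N m; "finger_gap": finger opening in m.
Only numpy, scipy, OpenCV 4.12 (cv2) and the standard library are available. Lean on these libraries where they do the work, as an engineer would, in place of code of your own. Each camera call takes 0.05 s, during which the arm holds its last target.

## Working session

There is one attempt and no reset: what is moved stays moved. The work goes in short steps, Python scripts to look and compute and a tool call to move; the robot and the scene stay as the last step left them, time stands still between calls to the robot, and variables do not carry over. Pictures are saved under pics/ and viewed, and the job is handed in when it is done.

Besides the shell and the picture viewer there is one more tool, called after ">>>" by a JSON object that holds its "op" and its "data". move_arm: Moves the arm, as the interface text tells. Its arguments: {"type":"object","properties":{"increments":{"type":"array","items":{"type":"array","items":{"type":"number"}}},"grip_force":{"type":"number"}},"required":["increments"]}

```bash
mkdir -p pics; ls; python3 - <<'E'
from station import bot, viewer
import cv2,numpy as np
s=bot.get_state()
print({k:np.round(v,3) for k,v in s.items()})
for n in("top","side"):
    c=viewer.read_camera(n); cv2.imwrite(f"pics/{n}0.png",c["pixels"]); np.savez(f"{n}0.npz",**c)
    print(n,c["fx"],c["fy"],c["cx"],c["cy"],np.round(c["position"],3),np.round(c["attitude"],3).tolist(),[k for k in c])
E
```

```text
pics
{'time': np.float64(0.0), 'joint_positions': array([-1.376,  0.159,  1.598,  0.   ,  1.386, -0.21 ]), 'dq': array([-0.   , -0.   , -0.001,  0.001,  0.001,  0.   ]), 'joint_efforts': array([-0.0000e+00, -3.8556e+01, -3.2211e+01,  7.0000e-02,  3.8000e-02,
       -0.0000e+00]), 'position': array([ 0.226, -0.528,  0.214]), 'tool_rot': array([[ 0.394, -0.919, -0.   ],
       [-0.919, -0.394,  0.002],
       [-0.002, -0.   , -1.   ]]), 'force': array([0.068, 0.709, 0.911]), 'ft_torque': array([-0.024, -0.001,  0.022]), 'finger_gap': np.float64(0.092)}
top 373.885413260411 373.885413260411 250.41218164251327 189.57820231566959 [0.171 0.123 1.582] [[-0.037, 0.976, -0.214], [-0.999, -0.035, 0.014], [0.006, 0.215, 0.977]] ['pixels', 'depth', 'fx', 'fy', 'cx', 'cy', 'position', 'attitude']
side 408.40200249051725 408.40200249051725 258.91671400643463 192.19667570886708 [ 0.194 -1.002  0.982] [[0.962, 0.153, -0.227], [-0.273, 0.591, -0.759], [0.018, 0.792, 0.611]] ['pixels', 'depth', 'fx', 'fy', 'cx', 'cy', 'position', 'attitude']
```

View pics/top0.png

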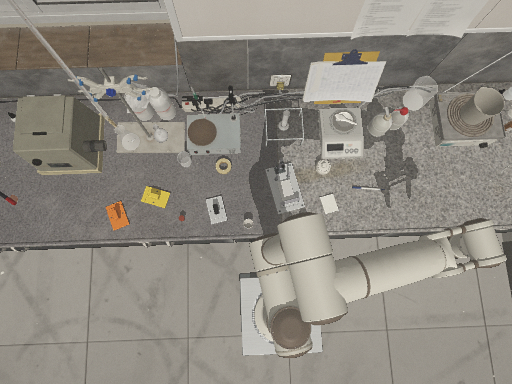

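View pics/side0.png

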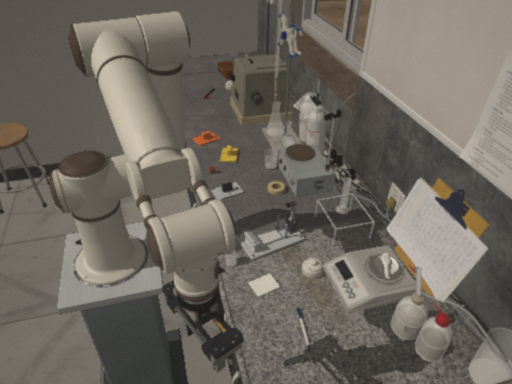

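```bash
cat > h.py <<'E'
import numpy as np,cv2
def load(f): return dict(np.load(f))
def ray(c,u,v):
    d=np.array([(u-c["cx"])/c["fx"],-(v-c["cy"])/c["fy"],-1.0]); return c["attitude"]@d
def onz(c,u,v,z):
    d=ray(c,u,v); p=c["position"]; return p+d*(z-p[2])/d[2]
def dep(c,u,v): return c["position"]+ray(c,u,v)*c["depth"][int(round(v)),int(round(u))]
def proj(c,P):
    q=c["attitude"].T@(np.asarray(P,float)-c["position"]); return c["cx"]+c["fx"]*q[0]/-q[2], c["cy"]-c["fy"]*q[1]/-q[2]
def cloud(c):
    v,u=np.mgrid[0:384,0:512]; d=np.stack([(u-c["cx"])/c["fx"],-(v-c["cy"])/c["fy"],-np.ones_like(u,float)],-1)*c["depth"][...,None]
    return d@c["attitude"].T+c["position"]
def crop(img,u0,v0,w,h,s,f):
    cv2.imwrite(f,cv2.resize(img[v0:v0+h,u0:u0+w],None,fx=s,fy=s,interpolation=cv2.INTER_NEAREST))
E
python3 - <<'E'
from h import *
t=load("top0.npz");s=load("side0.npz")
crop(t["pixels"],200,150,160,90,5,"pics/tc.png")
crop(s["pixels"],190,160,160,120,5,"pics/sc.png")
for n,u,v in(("slab",288,185),("sheet",329,203),("cover",216,208)):
    print(n,dep(t,u,v))
E
```

```text
slab [ 0.52738442 -0.0607395   0.02489252]
sheet [ 0.44805299 -0.2363659  -0.00422696]
cover [0.43661934 0.24755844 0.0382952 ]
```

View pics/tc.png

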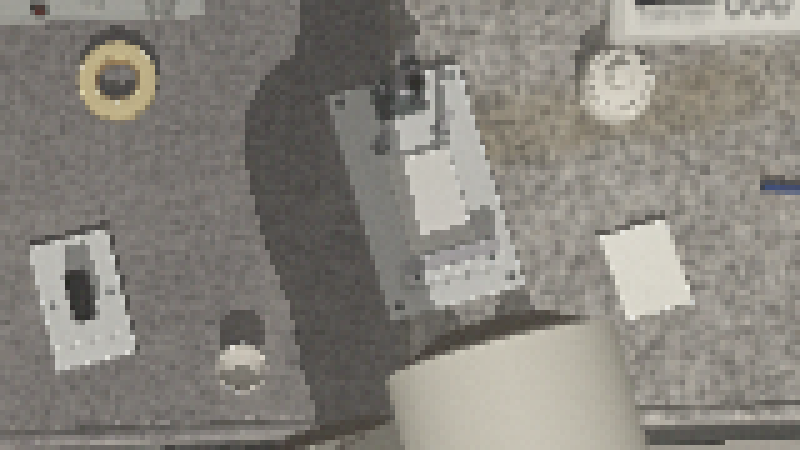

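View pics/sc.png

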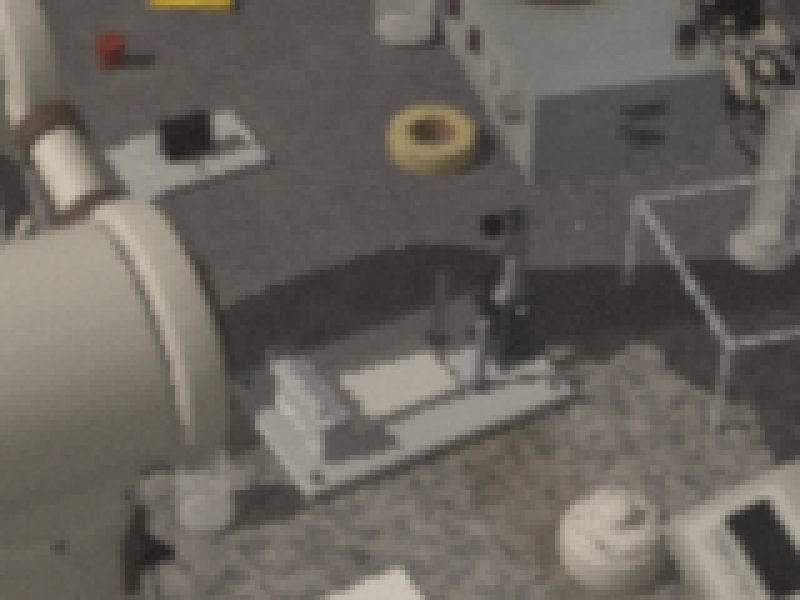

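```bash
python3 - <<'E'
from h import *
t=load("top0.npz");s=load("side0.npz")
def rect(c,box,lo,z,name,sat=40):
    u0,v0,u1,v1=box; im=c["pixels"][v0:v1,u0:u1]; hsv=cv2.cvtColor(im,cv2.COLOR_BGR2HSV)
    m=((hsv[...,2]>lo)&(hsv[...,1]<sat)).astype(np.uint8)
    n,l,st,ce=cv2.connectedComponentsWithStats(m); k=1+st[1:,4].argmax(); m=(l==k).astype(np.uint8)
    vv,uu=np.nonzero(m); P=np.array([onz(c,u+u0,v+v0,z)[:2] for u,v in zip(uu,vv)])
    ct=max(cv2.findContours(m,cv2.RETR_EXTERNAL,cv2.CHAIN_APPROX_NONE)[0],key=cv2.contourArea)[:,0]+[u0,v0]
    W=np.array([onz(c,u,v,z)[:2] for u,v in ct],np.float32)
    r=cv2.minAreaRect(W*1000); b=cv2.boxPoints(r)
    print(name,len(P),"centroid",P.mean(0).round(4),"rect",np.round(r[0],1),np.round(r[1],1),round(r[2],1), "depthz",np.round(np.mean([dep(c,u+u0,v+v0)[2] for u,v in zip(uu,vv)]),4)); 
    return m
im=t["pixels"]; print(im[200:206,326:332].tolist()[0], im[188,288], im[205,210])
rect(t,(315,188,345,220),200,.006,"sheet")
rect(s,(240,265,285,300),190,.006,"sheet side")
rect(t,(276,175,300,202),195,.022,"slab")
rect(s,(250,225,290,250),190,.022,"slab side")
rect(t,(200,190,235,228),140,.008,"cover")
h=cv2.resize(im[190:228,200:236],None,fx=16,fy=16,interpolation=cv2.INTER_CUBIC);cv2.imwrite("pics/cov.png",h)
for n,c,u,v,z in(("bottle",s,231,262,0),("crucible",t,248,222,0.0),("tape",t,223,166,.01)):print(n,onz(c,u,v,z))
E
```

```text
[[204, 216, 217], [204, 215, 218], [203, 214, 218], [202, 213, 217], [201, 212, 216], [201, 213, 216]] [186 195 197] [181 185 188]
sheet 235 centroid [ 0.4444 -0.2332] rect [ 444.1 -233.2] [74.9 58. ] 13.8 depthz 0.0055
sheet side 331 centroid [ 0.4446 -0.2314] rect [ 445.1 -230.9] [72.2 53.3] 13.7 depthz 0.0092
slab 142 centroid [ 0.5152 -0.0544] rect [516.4 -54. ] [66.6 41.4] 12.2 depthz 0.0224Traceback (most recent call last):
  File "<stdin>", line 17, in <module>
  File "<stdin>", line 6, in rect
ValueError: attempt to get argmax of an empty sequence
```

```bash
python3 - <<'E'
from h import *
t=load("top0.npz");s=load("side0.npz")
im=t["pixels"]
h=cv2.resize(im[190:228,200:236],None,fx=14,fy=14,interpolation=cv2.INTER_CUBIC);cv2.imwrite("pics/cov.png",h)
h=cv2.resize(im[160:215,260:310],None,fx=11,fy=11,interpolation=cv2.INTER_CUBIC);cv2.imwrite("pics/press.png",h)
h=cv2.resize(s["pixels"][175:205,205:250],None,fx=16,fy=16,interpolation=cv2.INTER_CUBIC);cv2.imwrite("pics/covs.png",h)
for n,c,u,v,z in(("bottle",s,231,262,0),("crucible",t,248,222,0.0),("tape",t,223,166,.01)):print(n,onz(c,u,v,z))
E
```

```text
bottle [ 3.70932683e-01 -1.12652841e-01  1.11022302e-16]
crucible [0.37798014 0.1158667  0.        ]
tape [0.62599185 0.21607195 0.01      ]
```

View pics/cov.png

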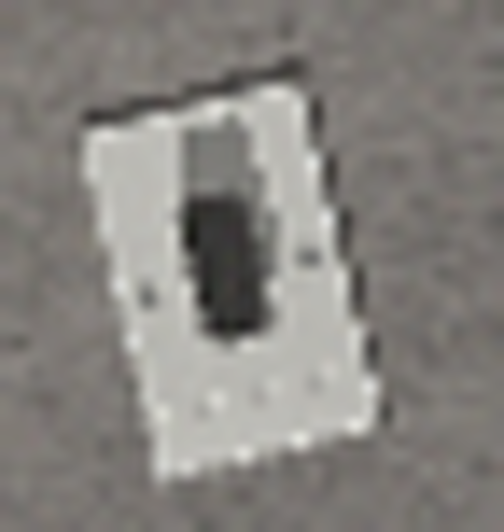

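View pics/press.png

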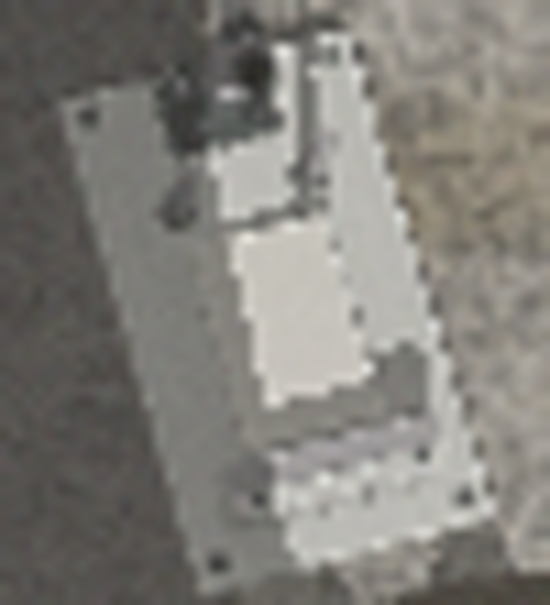

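View pics/covs.png

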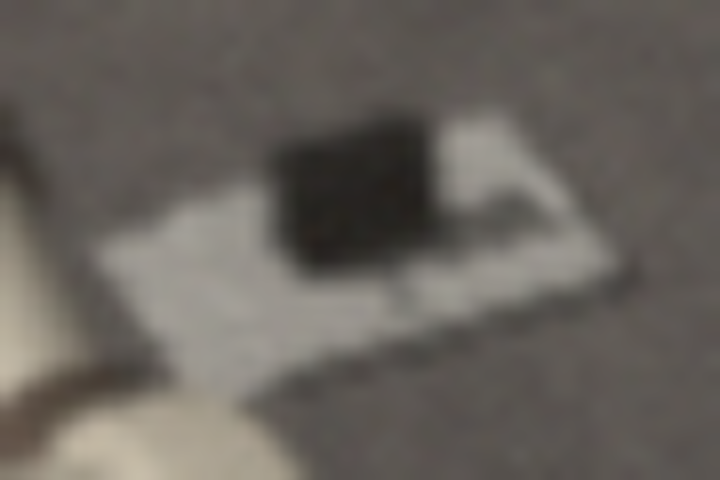

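```bash
python3 - <<'E'
from h import *
from scipy.optimize import least_squares
t=load("top0.npz")
def fit(px,s,o,loc):
    W=[];L=np.array(loc,float)/1000
    for (X,Y),l in zip(px,L):
        W.append(onz(t,(X+.5)/s-.5+o[0],(Y+.5)/s-.5+o[1],l[2])[:2])
    W=np.array(W)
    f=lambda p:(np.c_[np.cos(p[2])*L[:,0]-np.sin(p[2])*L[:,1]+p[0],np.sin(p[2])*L[:,0]+np.cos(p[2])*L[:,1]+p[1]]-W).ravel()
    r=least_squares(f,[.4,0,.2]); print("pose",r.x.round(4),np.degrees(r.x[2]).round(2),"res mm",(f(r.x)*1000).round(1))
    return r.x
p=fit([(62,98),(205,590),(492,508),(355,38)],11,(260,160),[(115,60,12),(-90,60,12),(-90,-60,12),(115,-60,12)])
c=fit([(88,125),(303,85),(378,425),(160,478)],14,(200,190),[(55,35,8),(55,-35,8),(-55,-35,4),(-55,35,4)])
c=fit([(88,125),(303,85),(378,425),(160,478)],14,(200,190),[(-55,-35,4),(-55,35,4),(55,35,8),(55,-35,8)])
E
```

```text
pose [ 0.5084 -0.0506  0.2177] 12.47 res mm [ 0.   0.1 -1.7  1.9 -3.7 -2.4  5.4  0.4]
pose [0.4364 0.2498 0.184 ] 10.54 res mm [-0.7  1.4  2.  -1.4 -1.1 -1.3 -0.2  1.3]
pose [0.4365 0.2498 3.3281] 190.69 res mm [-1.5  1.1  1.3 -1.5 -0.3 -1.2  0.4  1.6]
```

```bash
cat >> h.py <<'E'
from scipy.spatial.transform import Rotation as Ro
def go(p,yaw,pitch=0,tip=None,flip=1):
    """tool down, tool x = flip * -(y axis of yaw frame); pitch about yaw-frame y axis (positive: raises +x.. printed)"""
    from station import bot
    s=bot.get_state(); R0=np.array(s["tool_rot"]); p0=np.array(s["position"])
    c,sn=np.cos(yaw),np.sin(yaw); X=np.array([sn,-c,0])*flip; Z=np.array([0,0,-1.]); Y=np.cross(Z,X)
    R=np.c_[X,Y,Z]
    if pitch: R=Ro.from_rotvec(np.array([-sn,c,0])*pitch).as_matrix()@R
    rv=Ro.from_matrix(R0.T@R).as_rotvec(); d=R0.T@(np.asarray(p)-p0)*100
    print("inc",rv.round(4).tolist(),d.round(2).tolist(),"t",s["time"],"gap",s["finger_gap"],"F",np.round(s["force"],1))
E
python3 - <<'E'
from h import *
go((.4447,-.232,.08),np.radians(13.8))
E
```

```text
inc [-0.0002, 0.0017, 0.164] [-18.58, -31.73, 13.41] t 0.1 gap 0.09187733820218014 F [-0.7 -0.7  0.9]
```

>>> {"op": "move_arm", "data": {"increments": [[0,0,0.164,-18.6,-31.7,13.4,1],[0,0,0.164,-18.6,-31.7,13.4,1],[0,0,0.164,-18.6,-31.7,13.4,1],[0,0,0.164,-18.6,-31.7,13.4,1],[0,0,0.164,-18.6,-31.7,13.4,1],[0,0,0.164,-18.6,-31.7,13.4,1],[0,0,0.164,-18.6,-31.7,13.4,1],[0,0,0.164,-18.6,-31.7,13.4,1]]}}

```text
time: 0.9
position: [0.445, -0.2301, 0.0794]
tool_rot: [[0.239, -0.971, -0.001], [-0.971, -0.239, 0.001], [-0.001, 0.001, -1.0]]
force: [0.2, 0.0, 0.2]
finger_gap: 0.0919
```

>>> {"op": "move_arm", "data": {"increments": [[0,0,0,0,0,0,1],[0,0,0,0,0,0,1]]}}

```text
time: 1.1
position: [0.4444, -0.2318, 0.08]
tool_rot: [[0.241, -0.971, -0.001], [-0.971, -0.241, 0.001], [-0.001, 0.001, -1.0]]
force: [0.2, -1.4, 0.5]
finger_gap: 0.0921
```

```bash
python3 - <<'E'
from h import *
from station import viewer
for n in("top","side"):
    c=viewer.read_camera(n); cv2.imwrite(f"pics/{n}1.png",c["pixels"]); np.savez(f"{n}1.npz",**c)
go((.4447,-.232,.08),np.radians(13.8))
E
```

```text
inc [-0.0003, -0.0009, -0.0008] [-0.16, -0.06, 0.1] t 1.2 gap 0.09217569758318542 F [ 0.2  0.2 -0.1]
```

View pics/top1.png

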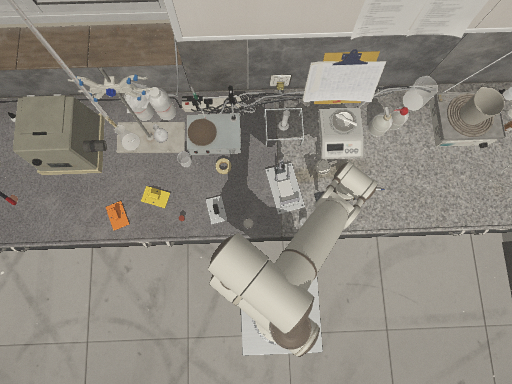

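View pics/side1.png

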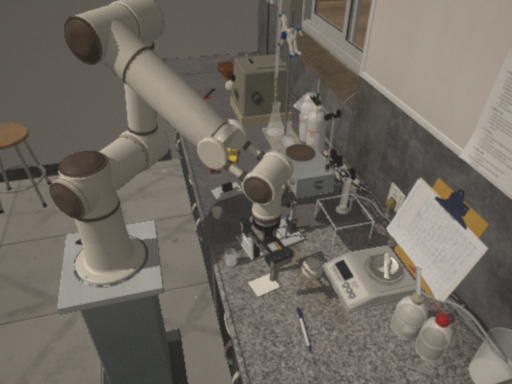

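```bash
python3 - <<'E'
from h import *
t=load("top1.npz");s=load("side1.npz")
h=cv2.resize(t["pixels"][158:213,262:312],None,fx=11,fy=11,interpolation=cv2.INTER_CUBIC);cv2.imwrite("pics/press1.png",h)
h=cv2.resize(s["pixels"][205:300,220:330],None,fx=7,fy=6,interpolation=cv2.INTER_CUBIC);cv2.imwrite("pics/pressS1.png",h)
print("timer",onz(t,323,167,.03), "pos gripper vs")
E
```

```text
timer [ 0.60034545 -0.21575105  0.03      ] pos gripper vs
```

View pics/press1.png

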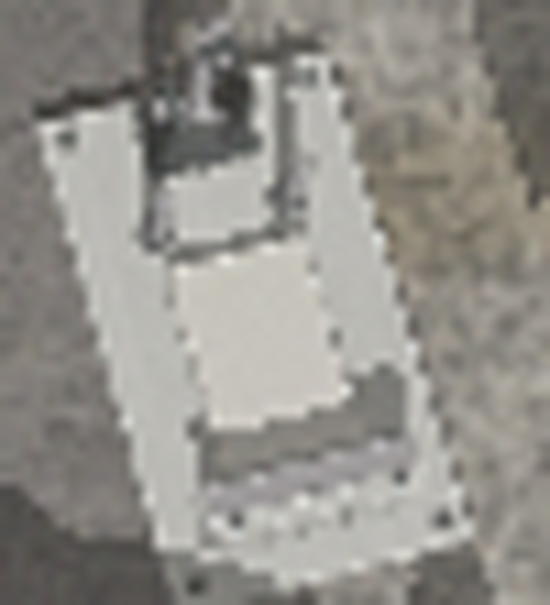

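View pics/pressS1.png

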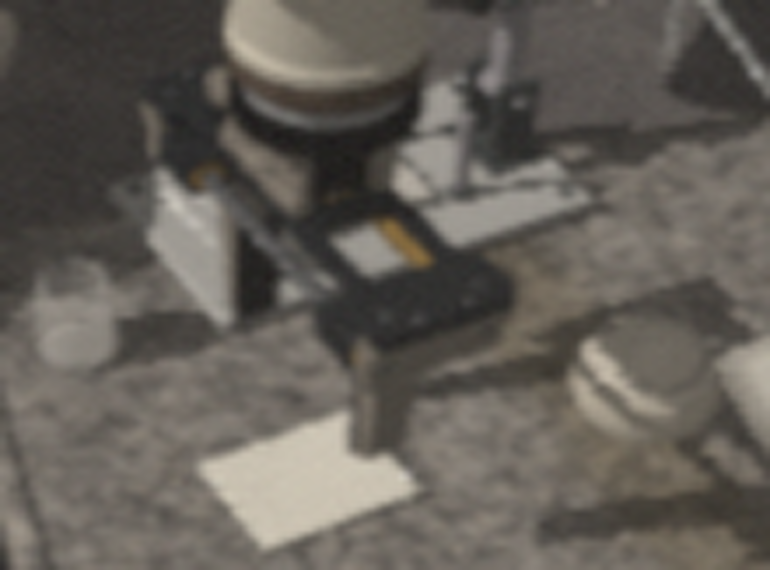

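```bash
python3 - <<'E'
from h import *
from scipy.optimize import least_squares
t=load("top1.npz");s0=load("side0.npz");s1=load("side1.npz")
g=lambda X,Y,s,o:((X+.5)/s-.5+o[0],(Y+.5)/s-.5+o[1])
o=(262,158)
obs=[]
def add(c,uv,l): obs.append((np.array(onz(c,*uv,l[2]/1000)[:2]),np.array(l)/1000))
for X,Y,l in((40,122,(115,60,12)),(330,65,(115,-60,12)),(470,525,(-90,-60,12)),(172,262,(42,28,22)),(308,240,(42,-28,22))):
    add(t,g(X,Y,11,o),l)
add(s0,(190+313/5-.4,160+494/5-.4),(-90,-60,12)); add(s0,(190+577/5-.4,160+388/5-.4),(115,-60,12))
add(s0,(190+255/5-.4,160+412/5-.4),(-90,60,12))
W=np.array([a for a,b in obs]);L=np.array([b for a,b in obs])
f=lambda p:(np.c_[np.cos(p[2])*L[:,0]-np.sin(p[2])*L[:,1]+p[0],np.sin(p[2])*L[:,0]+np.cos(p[2])*L[:,1]+p[1]]-W).ravel()
r=least_squares(f,[.5,0,.2],loss="soft_l1",f_scale=.002);print(r.x.round(4),np.degrees(r.x[2]).round(2));print((f(r.x)*1000).round(1).reshape(-1,2).tolist())
def cmp(P): 
    c,sn=np.cos(r.x[2]),np.sin(r.x[2]);d=P[:2]-r.x[:2];return np.round([1000*(c*d[0]+sn*d[1]),1000*(-sn*d[0]+c*d[1])],1)
H=[cmp(onz(t,*g(X,Y,11,o),.012)) for X,Y in((68,138),(308,75),(443,517),(195,587))];print("holes",H,np.mean(H,0))
lip=[cmp(onz(t,*g(X,Y,11,o),z)) for X,Y,z in((200,492,.045),(410,435,.045),(195,540,.012))];print("lip rear top",lip)
for c,nm in((t,"top"),(s0,"side")):
    print(nm,[np.round(proj(c,(r.x[0],r.x[1],.022)),1)])
# slab side edges points
for X,Y in((172,262),(190,345),(212,425),(308,240),(325,310),(350,390)): print(cmp(onz(t,*g(X,Y,11,o),.022)))
E
```

```text
[ 0.5109 -0.0512  0.2362] 13.53
[[1.7, 1.3], [10.5, 0.8], [-1.8, -4.2], [-0.5, 1.4], [5.6, 0.6], [-0.5, -4.7], [-0.9, -5.0], [-10.4, 30.0]]
holes [array([103.8,  50.3]), array([103. , -48.7]), array([-81.4, -47.2]), array([-81.8,  53.3])] [10.9    1.925]
lip rear top [array([-51.7,  45.2]), array([-52.1, -38.3]), array([-64.2,  48.1])]
top [array([285.9, 189. ])]
side [array([267.3, 236.5])]
[42.2 26.5]
[ 8.5 29.2]
[-24.2  30.1]
[ 36.4 -27.2]
[  7.7 -25.4]
[-25.3 -25.5]
```

```bash
python3 - <<'E'
from h import *
from scipy.optimize import least_squares
t=load("top1.npz");t0=load("top0.npz")
o=(262,158);g=lambda X,Y,s,o:((X+.5)/s-.5+o[0],(Y+.5)/s-.5+o[1])
def cen(c,u,v):
    G=cv2.cvtColor(c["pixels"],cv2.COLOR_BGR2GRAY).astype(float);U,V=int(round(u)),int(round(v))
    w=G[V-2:V+3,U-2:U+3]; w=np.clip(np.median(w)-8-w,0,None); vv,uu=np.mgrid[V-2:V+3,U-2:U+3]
    return (w*uu).sum()/w.sum(),(w*vv).sum()/w.sum()
L=np.array([(105,50),(105,-50),(-80,-50),(-80,50)])/1000.
for c,nm,px in((t,"t1",[g(X,Y,11,o) for X,Y in((68,138),(308,75),(443,517),(195,587))]),(t0,"t0",[g(X,Y,11,(260,160)) for X,Y in((88,118),(330,50),(465,495),(217,563))])):
    q=[cen(c,*p) for p in px]; print(np.round(px,1).tolist(),np.round(q,1).tolist())
    W=np.array([onz(c,u,v,.012)[:2] for u,v in q])
    f=lambda p:(np.c_[np.cos(p[2])*L[:,0]-np.sin(p[2])*L[:,1]+p[0],np.sin(p[2])*L[:,0]+np.cos(p[2])*L[:,1]+p[1]]-W).ravel()
    r=least_squares(f,[.5,0,.2]);print(nm,r.x.round(4),np.degrees(r.x[2]).round(2),(f(r.x)*1000).round(1))
# project check overlay
p=np.array([0.5088,-.0495,.224])
im=t["pixels"]; big=cv2.resize(im[158:213,262:312],None,fx=11,fy=11,interpolation=cv2.INTER_CUBIC)
def P(x,y,z):
    c,s=np.cos(p[2]),np.sin(p[2]);u,v=proj(t,(p[0]+(c*x-s*y)/1000,p[1]+(s*x+c*y)/1000,z/1000));return int((u-262+.5)*11-.5),int((v-158+.5)*11-.5)
for poly in([(115,60,12),(-90,60,12),(-90,-60,12),(115,-60,12)],[(42,28,22),(-42,28,22),(-42,-28,22),(42,-28,22)],[(-49,42,45),(-71,42,45),(-71,-42,45),(-49,-42,45)]):
    cv2.polylines(big,[np.array([P(*q) for q in poly])],True,(0,0,255),1)
cv2.imwrite("pics/ov.png",big)
E
```

```text
[[267.7, 170.1], [289.5, 164.4], [301.8, 204.5], [279.3, 210.9]] [[267.1, 169.0], [289.7, 163.0], [302.8, 204.8], [278.8, 211.4]]
t1 [ 0.5108 -0.0497  0.2254] 12.92 [-3.1 -1.8 -4.3  0.4  2.7  3.9  4.7 -2.6]
[[267.5, 170.3], [289.5, 164.1], [301.8, 204.5], [279.3, 210.7]] [[267.2, 169.3], [289.7, 163.0], [302.8, 204.8], [278.8, 211.4]]
t0 [ 0.5104 -0.0498  0.2273] 13.03 [-2.2 -1.5 -4.5  0.6  2.4  3.7  4.3 -2.8]
```

View pics/ov.png

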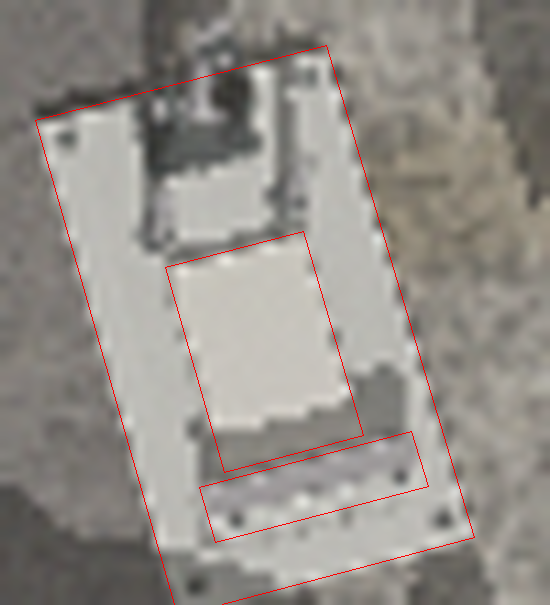

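>>> {"op": "move_arm", "data": {"increments": [[0,0,0,0,0,4,1],[0,0,0,0,0,7.0,1],[0,0,0,0,0,7.75,1],[0,0,0,0,0,7.75,1],[0,0,0,0,0,7.75,0.4],[0,0,0,0,0,7.75,0.4],[0,0,0,0,0,7.75,0.4],[0,0,0,0,0,7.75,0.4]], "grip_force": 12}}

```text
time: 2.0
position: [0.4451, -0.2331, 0.004]
tool_rot: [[0.239, -0.971, 0.001], [-0.971, -0.239, -0.001], [0.001, -0.001, -1.0]]
force: [0.7, -1.0, 0.1]
finger_gap: 0.0622
```

>>> {"op": "move_arm", "data": {"increments": [[0,0,0,0,0,0,0.4],[0,0,0,0,0,0,0.4],[0,0,0,0,0,-2,0.4],[0,0,0,0,0,-5,0.4],[0,0,0,0,0,-9,0.4],[0,0,0,0,0,-9,0.4]]}}

```text
time: 2.6
position: [0.4477, -0.2353, 0.0984]
tool_rot: [[0.239, -0.971, 0.008], [-0.971, -0.239, -0.007], [0.008, -0.006, -1.0]]
force: [0.2, -0.7, 0.6]
finger_gap: 0.0593
```

```bash
cat >> h.py <<'E'
PR=np.array([.509,-.0495,.225])
def pw(x,y,z):
    c,s=np.cos(PR[2]),np.sin(PR[2]);return np.array([PR[0]+(c*x-s*y)/1000,PR[1]+(s*x+c*y)/1000,z/1000])
def wp(P):
    c,s=np.cos(PR[2]),np.sin(PR[2]);d=np.asarray(P)-[PR[0],PR[1],0];return 1000*np.array([c*d[0]+s*d[1],-s*d[0]+c*d[1],d[2]])
E
python3 - <<'E'
from h import *
from station import viewer
for n in("side",):
    c=viewer.read_camera(n);np.savez(f"{n}2.npz",**c)
    h=cv2.resize(c["pixels"][195:300,210:330],None,fx=6,fy=5.7,interpolation=cv2.INTER_CUBIC);cv2.imwrite("pics/s2.png",h)
go(pw(0,0,110),PR[2])
E
```

```text
inc [-0.0035, -0.0048, 0.0159] [-16.43, -10.5, -1.48] t 2.65 gap 0.05965250423829569 F [-1.   0.9 -0.7]
```

View pics/s2.png

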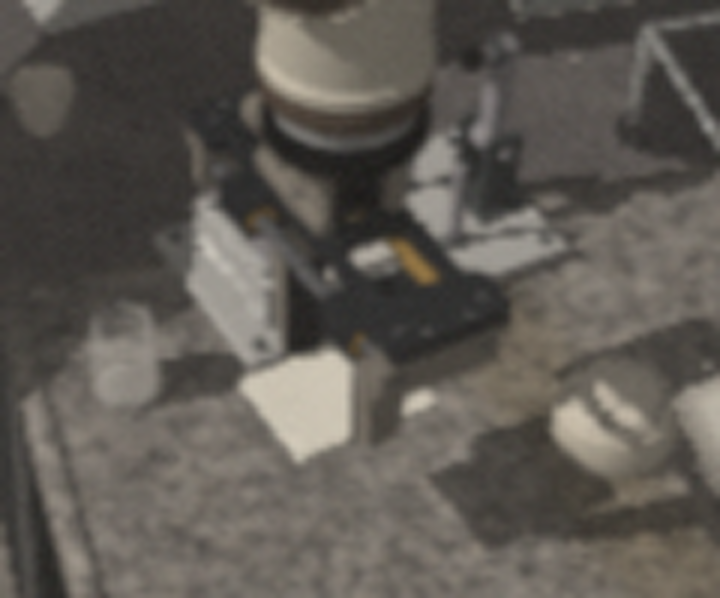

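>>> {"op": "move_arm", "data": {"increments": [[-0.003,-0.005,0.016,-3,-2,-1.5,0.4],[-0.003,-0.005,0.016,-7,-4.5,-1.5,0.4],[-0.003,-0.005,0.016,-11,-7,-1.5,0.4],[-0.003,-0.005,0.016,-14.5,-9.3,-1.5,0.4],[-0.003,-0.005,0.016,-16.4,-10.5,-1.5,0.4],[-0.003,-0.005,0.016,-16.4,-10.5,-1.5,0.4],[-0.003,-0.005,0.016,-16.4,-10.5,-1.5,0.4]]}}

```text
time: 3.35
position: [0.5064, -0.0482, 0.1066]
tool_rot: [[0.224, -0.975, -0.007], [-0.975, -0.224, 0.005], [-0.006, 0.006, -1.0]]
force: [-0.3, 0.1, -0.4]
finger_gap: 0.0596
```

```bash
python3 - <<'E'
from h import *
from station import viewer
for n in("side","top"):
    c=viewer.read_camera(n);np.savez(f"{n}3.npz",**c)
    a,b=((195,210),(150,240))[n=="top"]
    h=cv2.resize(c["pixels"][a:a+80,b:b+100],None,fx=7,fy=7,interpolation=cv2.INTER_CUBIC);cv2.imwrite(f"pics/{n}3.png",h)
go(pw(0,0,40),PR[2])
E
```

```text
inc [0.0045, 0.0054, -0.0014] [0.11, -0.25, 6.72] t 3.45 gap 0.059590674465514935 F [-0.1 -1.  -0.5]
```

View pics/side3.png

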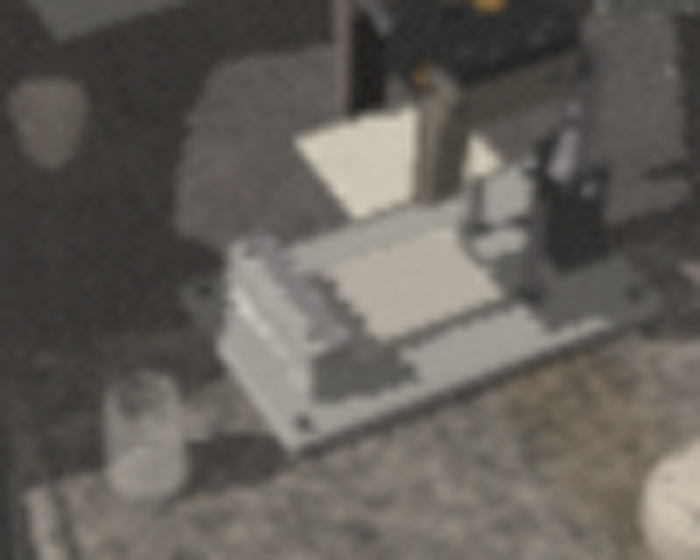

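View pics/top3.png

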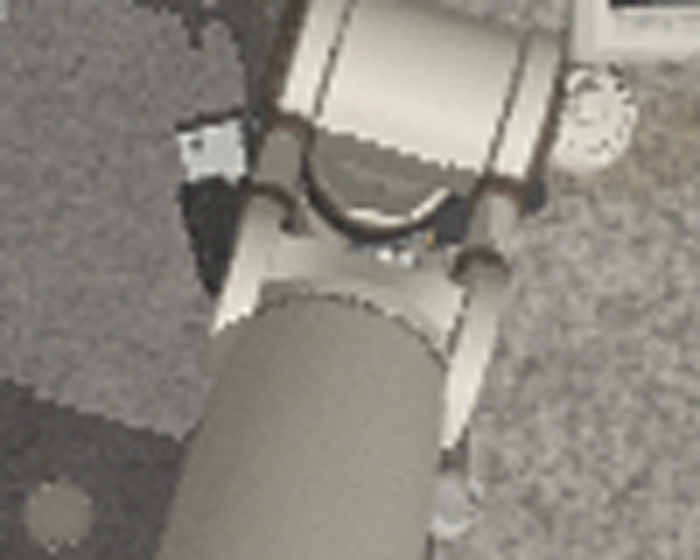

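```bash
python3 - <<'E'
from h import *
s=load("side3.npz")
for (X,Y),l in(((303,423),(-80,-50)),((635,292),(105,-50)),((203,297),(-80,50))):
    u,v=210+(X+.5)/7-.5,195+(Y+.5)/7-.5; print(l,wp(onz(s,u,v,.012)).round(1))
# sheet in hand corners z of TCP~.107 -> top ~.109
for (X,Y),l in(((300,140),"FL"),((362,215),"FR")):
    u,v=210+(X+.5)/7-.5,195+(Y+.5)/7-.5; print(l,wp(onz(s,u,v,.107)).round(1))
E
```

```text
(-80, -50) [-77.4 -46.4  12. ]
(105, -50) [107.3 -44.9  12. ]
(-80, 50) [-81.1  50.   12. ]
FL [-36.9  34.3 107. ]
FR [-36.4 -24.6 107. ]
```

>>> {"op": "move_arm", "data": {"increments": [[0.004,0.005,-0.001,0.11,-0.25,2,0.4],[0.004,0.005,-0.001,0.11,-0.25,4.5,0.4],[0.004,0.005,-0.001,0.11,-0.25,6.5,0.4],[0.004,0.005,-0.001,0.11,-0.25,7.2,0.4],[0.004,0.005,-0.001,0.11,-0.25,7.5,0.4],[0.004,0.005,-0.001,0.11,-0.25,7.5,0.4],[0.004,0.005,-0.001,0.11,-0.25,7.5,0.4]]}}

```text
time: 4.15
position: [0.5107, -0.0492, 0.0342]
tool_rot: [[0.223, -0.975, 0.003], [-0.975, -0.223, -0.0], [0.001, -0.003, -1.0]]
force: [0.1, 0.3, -0.4]
finger_gap: 0.0592
```

```bash
python3 - <<'E'
from h import *
from station import viewer
for n in("side",):
    c=viewer.read_camera(n);np.savez(f"{n}4.npz",**c)
    a,b=((195,210),(150,240))[n=="top"]
    h=cv2.resize(c["pixels"][a:a+80,b:b+100],None,fx=7,fy=7,interpolation=cv2.INTER_CUBIC);cv2.imwrite(f"pics/{n}4.png",h)
go(pw(0,0,26.5),PR[2])
E
```

```text
inc [-0.0028, -0.0012, 0.0006] [0.0, 0.18, 0.77] t 4.2 gap 0.059404104468004065 F [-0.3  0.2  0.5]
```

View pics/side4.png

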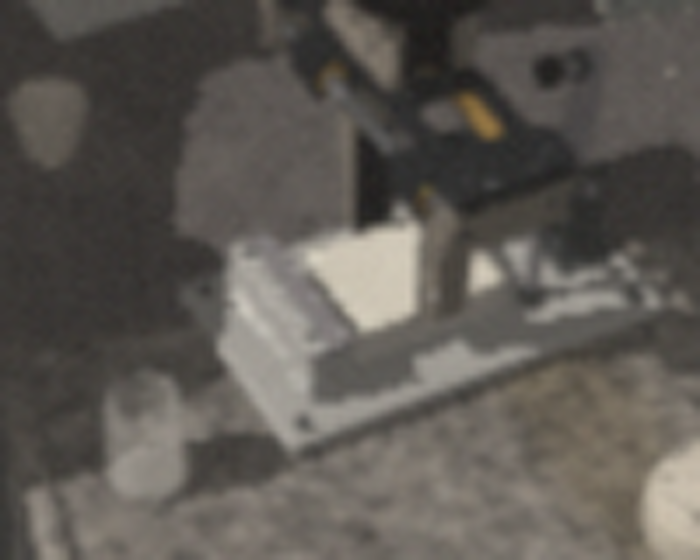

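>>> {"op": "move_arm", "data": {"increments": [[0,0,0,0,0.1,0.3,0.4],[0,0,0,0,0.1,0.6,0.4],[0,0,0,0,0.1,0.75,0.4],[0,0,0,0,0.1,0.75,0.4],[0,0,0,0,0.1,0.75,0.4]]}}

```text
time: 4.7
position: [0.5088, -0.0488, 0.0261]
tool_rot: [[0.224, -0.975, 0.001], [-0.975, -0.224, 0.0], [-0.0, -0.001, -1.0]]
force: [-2.0, 0.7, 5.4]
finger_gap: 0.0594
```

```bash
python3 - <<'E'
from h import *
go(pw(0,0,26),PR[2])
E
```

```text
inc [-0.0005, 0.0, 0.0011] [0.07, -0.0, 0.01] t 4.7 gap 0.05943735851202366 F [-2.   0.7  5.4]
```

Contact at the expected height (5 N upward). Release and rise.

>>> {"op": "move_arm", "data": {"increments": [[0,0,0,0,0,-0.03,1],[0,0,0,0,0,-0.03,1],[0,0,0,0,0,-0.03,1],[0,0,0,0,0,-0.03,1],[0,0,0,0,0,-4,1],[0,0,0,0,0,-8,1],[0,0,0,0,0,-12,1],[0,0,0,0,0,-14,1]]}}

```text
time: 5.5
position: [0.5105, -0.0494, 0.1696]
tool_rot: [[0.224, -0.975, 0.006], [-0.975, -0.224, -0.002], [0.003, -0.006, -1.0]]
force: [0.4, -0.5, 0.5]
finger_gap: 0.0918
```

>>> {"op": "move_arm", "data": {"increments": [[0,0,0,0,0,0,1],[0,0,0,0,0,0,1]]}}

```text
time: 5.7
position: [0.5083, -0.0488, 0.1648]
tool_rot: [[0.224, -0.975, 0.0], [-0.975, -0.224, 0.0], [-0.0, -0.0, -1.0]]
force: [-0.5, -1.1, -0.2]
finger_gap: 0.0916
```

```bash
python3 - <<'E'
from h import *
from station import viewer
for n in("side",):
    c=viewer.read_camera(n);np.savez(f"{n}5.npz",**c)
    a,b=((195,210),(150,240))[n=="top"]
    h=cv2.resize(c["pixels"][a:a+80,b:b+100],None,fx=7,fy=7,interpolation=cv2.INTER_CUBIC);cv2.imwrite(f"pics/{n}5.png",h)
go((.4364,.2498,.17),.2)
E
```

```text
inc [0.0015, 0.0015, 0.0258] [-30.67, 0.27, -0.57] t 5.75 gap 0.09176612649268537 F [-0.5  0.5 -0.8]
```

View pics/side5.png

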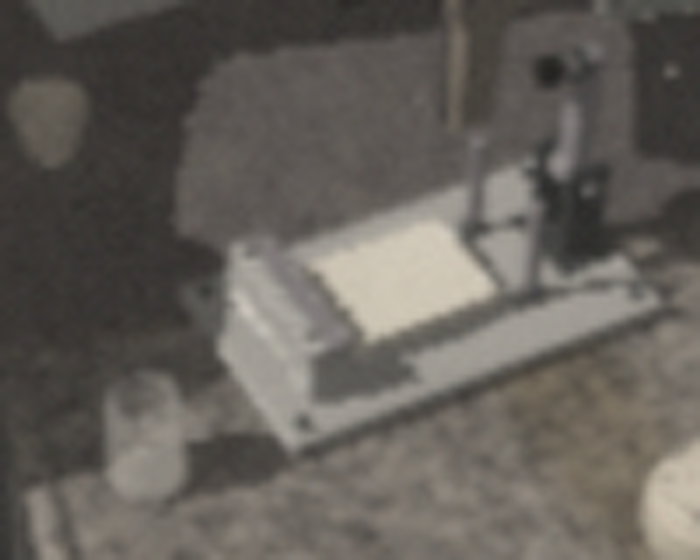

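>>> {"op": "move_arm", "data": {"increments": [[0,0,-0.02,-5,0,-0.5,1],[0,0,-0.02,-10,0,-0.5,1],[0,0,-0.02,-15,0.2,-0.5,1],[0,0,-0.02,-20,0.2,-0.5,1],[0,0,-0.02,-25,0.3,-0.5,1],[0,0,-0.02,-29,0.3,-0.5,1],[0,0,-0.02,-30.7,0.3,-0.5,1],[0,0,-0.02,-30.7,0.3,-0.5,1]]}}

```text
time: 6.55
position: [0.4348, 0.2512, 0.1682]
tool_rot: [[0.247, -0.969, -0.003], [-0.969, -0.247, -0.001], [-0.0, 0.003, -1.0]]
force: [-0.2, -0.3, -0.2]
finger_gap: 0.0917
```

>>> {"op": "move_arm", "data": {"increments": [[0,0,0,0,0,0,1],[0,0,0,0,0,0,1],[0,0,0,0,0,0,1]]}}

```text
time: 6.85
position: [0.4373, 0.2486, 0.1702]
tool_rot: [[0.242, -0.97, 0.0], [-0.97, -0.242, -0.0], [0.0, -0.0, -1.0]]
force: [0.2, 0.4, 0.8]
finger_gap: 0.092
```

```bash
python3 - <<'E'
from h import *
from station import viewer
for n in("side","top"):
    c=viewer.read_camera(n);np.savez(f"{n}6.npz",**c)
    a,b=((150,190),(150,190))[n=="top"]
    h=cv2.resize(c["pixels"][a:a+100,b:b+133],None,fx=6,fy=6,interpolation=cv2.INTER_CUBIC);cv2.imwrite(f"pics/{n}6.png",h)
go((.4364,.2498,.06),np.radians(10.6))
E
```

```text
inc [-0.0009, -0.0001, 0.0592] [-0.12, 0.08, 11.05] t 6.95 gap 0.0918384224544757 F [ 0.3 -0.1  0.9]
```

View pics/side6.png

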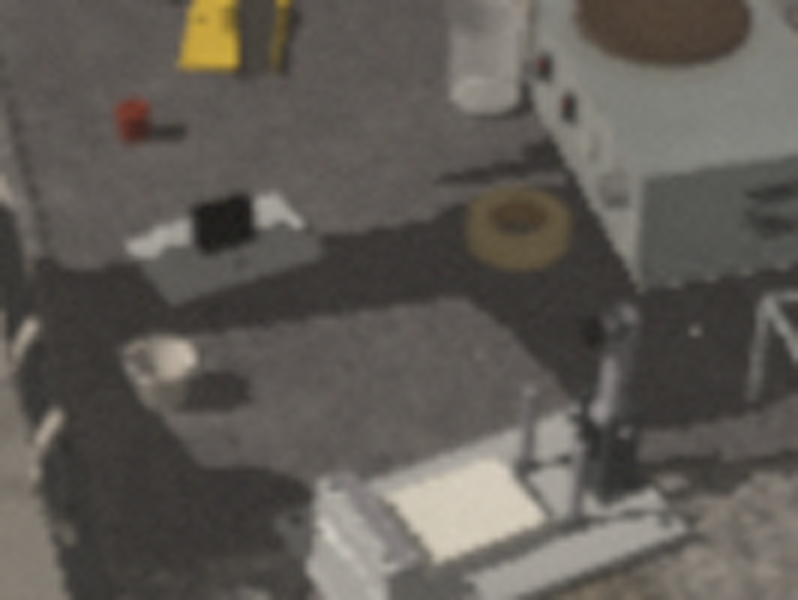

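View pics/top6.png

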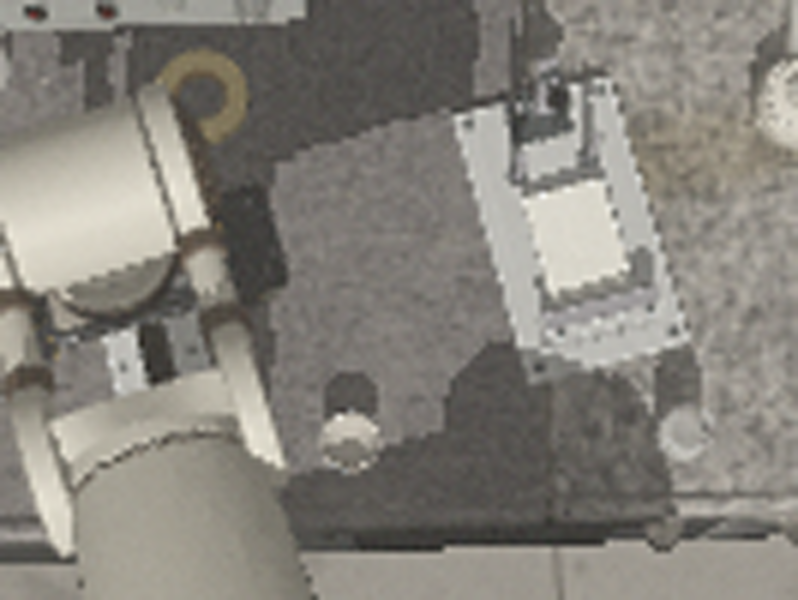

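```bash
python3 - <<'E'
from h import *
t=load("top6.npz");s=load("side6.npz")
def rect(c,u0,v0,u1,v1,lo,z):
    im=c["pixels"][v0:v1,u0:u1]; hsv=cv2.cvtColor(im,cv2.COLOR_BGR2HSV).astype(int); 
    b=im.astype(int); m=((b.max(2)>lo)&(b[...,2]-b[...,0]>10)).astype(np.uint8)
    n,l,st,_=cv2.connectedComponentsWithStats(m);k=1+st[1:,4].argmax();vv,uu=np.nonzero(l==k)
    W=np.array([1000*onz(c,u+u0,v+v0,z)[:2] for u,v in zip(uu,vv)],np.float32); r=cv2.minAreaRect(W);
    print(len(uu),np.round(r,1) if 0 else r, wp(np.array([r[0][0],r[0][1],28])/1000).round(1), np.degrees(PR[2]), wp(np.r_[W.mean(0)/1000,0]).round(1))
rect(t,272,175,300,202,195,.028); rect(s,245,215,290,250,185,.028)
px=[((468,124),(105,50)),((604,88),(105,-50)),((679,330),(-80,-50)),((540,368),(-80,50))]
for (X,Y),l in px: print(l,wp(onz(t,190+(X+.5)/6-.5,150+(Y+.5)/6-.5,.012)).round(1))
E
```

```text
210 ((510.6805114746094, -48.36688232421875), (69.9708023071289, 57.372833251953125), 13.339615821838379) [ 1.9  0.7 28. ] 12.891550390443523 [1.3 0.6 0. ]
241 ((512.8445434570312, -45.483673095703125), (68.22662353515625, 59.431392669677734), 11.016337394714355) [ 4.6  3.1 28. ] 12.891550390443523 [4.  2.6 0. ]
(105, 50) [104.1  50.2  12. ]
(105, -50) [104.7 -52.8  12. ]
(-80, -50) [-80.6 -54.   12. ]
(-80, 50) [-81.3  49.   12. ]
```

>>> {"op": "move_arm", "data": {"increments": [[0,0,0.059,-0.12,0.08,5,1],[0,0,0.059,-0.12,0.08,10,1],[0,0,0.059,-0.12,0.08,13.5,0.7],[0,0,0.059,-0.12,0.08,15.3,0.7],[0,0,0.059,-0.12,0.08,15.9,0.7],[0,0,0.059,-0.12,0.08,15.9,0.7],[0,0,0.059,-0.12,0.08,15.9,0.7]], "grip_force": 45}}

```text
time: 7.65
position: [0.4375, 0.2509, 0.013]
tool_rot: [[0.185, -0.983, 0.003], [-0.983, -0.185, 0.001], [-0.0, -0.004, -1.0]]
force: [0.2, -0.2, 0.8]
finger_gap: 0.0644
```

>>> {"op": "move_arm", "data": {"increments": [[0,0,0,0,0,0,0],[0,0,0,0,0,0,0],[0,0,0,0,0,0,0],[0,0,0,0,0,0,0],[0,0,0,0,0,0,0],[0,0,0,0,0,0,0]]}}

```text
time: 8.25
position: [0.4361, 0.2507, 0.0116]
tool_rot: [[0.186, -0.983, 0.001], [-0.983, -0.186, 0.0], [-0.0, -0.001, -1.0]]
force: [0.8, 0.7, -0.9]
finger_gap: 0.02
```

```bash
python3 - <<'E'
from h import *
from station import viewer
c=viewer.read_camera("side");np.savez("side7.npz",**c)
h=cv2.resize(c["pixels"][170:220,190:260],None,fx=10,fy=10,interpolation=cv2.INTER_CUBIC);cv2.imwrite("pics/side7.png",h)
go((.4364,.2498,.0115),np.radians(10.6))
E
```

```text
inc [-0.001, 0.0001, 0.0018] [0.1, -0.01, 0.01] t 8.3 gap 0.019640113641751382 F [-0.4 -0.3  0.7]
```

View pics/side7.png

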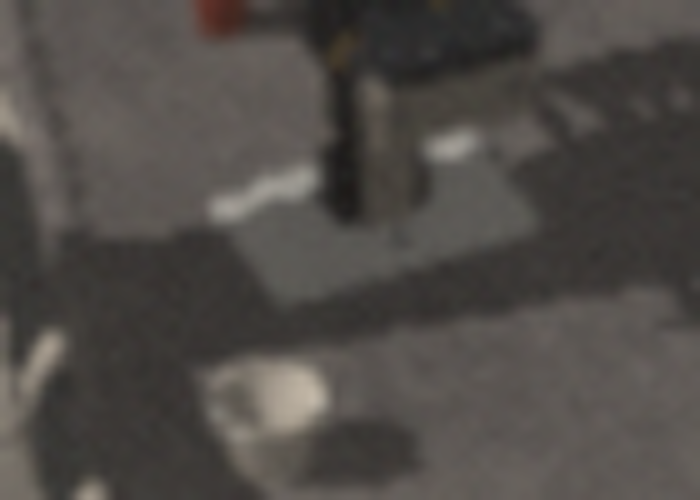

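>>> {"op": "move_arm", "data": {"increments": [[0,0,0,0,0,-1,0],[0,0,0,0,0,-4,0],[0,0,0,0,0,-8,0],[0,0,0,0,0,-12,0],[0,0,0,0,0,-16,0],[0,0,0,0,0,-18,0],[0,0,0,0,0,-18,0],[0,0,0,0,0,-18,0]]}}

```text
time: 9.1
position: [0.4354, 0.2505, 0.1909]
tool_rot: [[0.186, -0.983, 0.0], [-0.983, -0.186, -0.0], [0.0, -0.0, -1.0]]
force: [0.6, -0.1, -3.0]
finger_gap: 0.02
```

```bash
python3 - <<'E'
from h import *
from station import viewer
c=viewer.read_camera("side");np.savez("side8.npz",**c)
h=cv2.resize(c["pixels"][120:190,180:280],None,fx=8,fy=8,interpolation=cv2.INTER_CUBIC);cv2.imwrite("pics/side8.png",h)
th=np.radians(28)
# TCP from tongue target in press: cover frame TCP at (55,0,11.5) from tongue edge
def tcp(xt,zt,thd):
    a=np.radians(thd); return pw(xt+55*np.cos(a)-11.5*np.sin(a),0,zt+55*np.sin(a)+11.5*np.cos(a))
go(tcp(-42,110,0),PR[2]); print(tcp(-42,100,28))
E
```

```text
inc [0.0021, -0.0003, -0.0382] [30.78, -3.04, 6.84] t 9.15 gap 0.019473755793418222 F [-0.9 -0.  -2.6]
[ 0.51013388 -0.04924048  0.13597483]
```

View pics/side8.png

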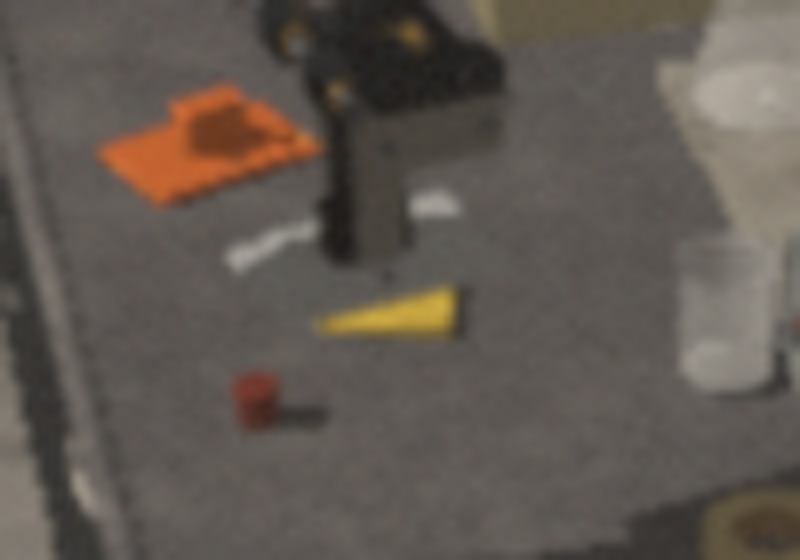

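>>> {"op": "move_arm", "data": {"increments": [[0,0,0,4,-0.4,0,0],[0,0,0,8.5,-0.9,0,0],[0,0,-0.038,13,-1.3,0,0],[0,0,-0.038,17.5,-1.8,0,0],[0,0,-0.038,22,-2.2,0,0],[0,0,-0.038,26.5,-2.6,0,0],[0,0,-0.038,30,-3,0,0],[0,0,-0.038,30.8,-3,0,0]]}}

```text
time: 9.95
position: [0.522, -0.0495, 0.1892]
tool_rot: [[0.219, -0.976, -0.003], [-0.976, -0.219, 0.0], [-0.001, 0.003, -1.0]]
force: [0.4, 0.2, -1.7]
finger_gap: 0.0199
```

>>> {"op": "move_arm", "data": {"increments": [[0,0,0,0,0,0,0],[0,0,0,0,0,0,0],[0,0,0,0,0,0,0]]}}

```text
time: 10.25
position: [0.522, -0.0449, 0.1909]
tool_rot: [[0.225, -0.974, -0.0], [-0.974, -0.225, 0.001], [-0.001, 0.0, -1.0]]
force: [-0.2, 0.3, -3.0]
finger_gap: 0.02
```

```bash
cat >> h.py <<'E'
def tcp(xt,zt,thd,y=0,ox=55.,oz=11.5):
    a=np.radians(thd); return pw(xt+ox*np.cos(a)-oz*np.sin(a),y,zt+ox*np.sin(a)+oz*np.cos(a))
def goc(xt,zt,thd,y=0): go(tcp(xt,zt,thd,y),PR[2],-np.radians(thd))
def where(thd=None,ox=55.,oz=11.5):
    from station import bot
    s=bot.get_state();R=np.array(s["tool_rot"]);Y=-R[:,1];Zu=-R[:,2]
    tg=np.array(s["position"])-Y*ox/1000-Zu*oz/1000
    print("tongue",wp(tg).round(1),"tilt",np.degrees(np.arcsin(Y[2])).round(2),"yaw err",np.degrees(np.arctan2(Y[1],Y[0])-PR[2]).round(2),"tcp",wp(s["position"]).round(1),"F",np.round(s["force"],1),"t",s["time"],"gap",round(s["finger_gap"],4))
E
python3 - <<'E'
from h import *
where(); goc(-43,100,28)
E
```

```text
tongue [-41.3   1.5 179.4] tilt -0.01 yaw err 0.09 tcp [ 13.7   1.6 190.9] F [-0.2  0.3 -3. ] t 10.25 gap 0.02
inc [0.4889, 0.0014, 0.0012] [0.16, 1.35, 5.49] t 10.25 gap 0.020040686991617995 F [-0.2  0.3 -3. ]
```

>>> {"op": "move_arm", "data": {"increments": [[0.1,0,0,0.16,0.3,0,0],[0.22,0,0,0.16,0.6,0,0],[0.35,0,0,0.16,0.9,0,0],[0.489,0,0,0.16,1.35,0,0],[0.489,0,0,0.16,1.35,3,0],[0.489,0,0,0.16,1.35,5.5,0],[0.489,0,0,0.16,1.35,5.5,0],[0.489,0,0,0.16,1.35,5.5,0]]}}

```text
time: 11.05
position: [0.5098, -0.0501, 0.1368]
tool_rot: [[0.224, -0.86, 0.458], [-0.975, -0.198, 0.106], [-0.001, -0.47, -0.883]]
force: [-0.3, 0.1, -1.3]
finger_gap: 0.0195
```

>>> {"op": "move_arm", "data": {"increments": [[0,0,0,0,0,0,0],[0,0,0,0,0,0,0]]}}

```text
time: 11.25
position: [0.511, -0.0512, 0.1383]
tool_rot: [[0.224, -0.859, 0.461], [-0.975, -0.198, 0.104], [0.002, -0.472, -0.881]]
force: [-0.2, -0.3, -2.6]
finger_gap: 0.0195
```

```bash
python3 - <<'E'
from h import *
from station import viewer
c=viewer.read_camera("side");np.savez("side9.npz",**c)
h=cv2.resize(c["pixels"][170:270,210:310],None,fx=6,fy=6,interpolation=cv2.INTER_CUBIC);cv2.imwrite("pics/side9.png",h)
where(); goc(-43,45,28);goc(-43,29,28)
E
```

```text
tongue [-41.7  -2.2 101.9] tilt 28.17 yaw err 0.07 tcp [  1.4  -2.1 138. ] F [-0.2  1.2 -2.2] t 11.3 gap 0.0199
inc [-0.0029, -0.0012, 0.001] [-0.22, 2.8, 4.97] t 11.3 gap 0.01991241589801027 F [-0.2  1.2 -2.2]
inc [-0.0029, -0.0012, 0.001] [-0.22, 3.56, 6.38] t 11.3 gap 0.01991241589801027 F [-0.2  1.2 -2.2]
```

View pics/side9.png

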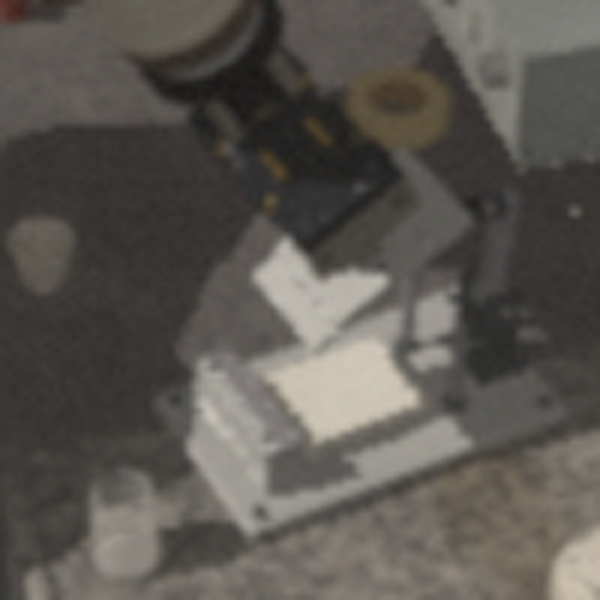

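```bash
python3 - <<'E'
from h import *
c=load("side9.npz")
for X,Y in((313,345),(256,276)):
    print(wp(onz(c,210+(X+.5)/6-.5,170+(Y+.5)/6-.5,.104)).round(1))
where()
E
```

```text
[-37.6 -29.9 104. ]
[-38.2  33.1 104. ]
tongue [-41.7  -2.2 101.9] tilt 28.17 yaw err 0.07 tcp [  1.4  -2.1 138. ] F [-0.2  1.2 -2.2] t 11.3 gap 0.0199
```

>>> {"op": "move_arm", "data": {"increments": [[0,0,0,-0.2,1,1.7,0],[0,0,0,-0.2,2,3.5,0],[0,0,0,-0.2,2.6,4.6,0],[0,0,0,-0.2,2.8,5,0],[0,0,0,-0.2,2.8,5,0],[0,0,0,-0.2,2.8,5,0]]}}

```text
time: 11.9
position: [0.509, -0.0497, 0.0803]
tool_rot: [[0.223, -0.86, 0.46], [-0.975, -0.197, 0.104], [0.001, -0.472, -0.882]]
force: [-0.2, -0.0, -2.1]
finger_gap: 0.0195
```

```bash
python3 - <<'E'
from h import *
from station import viewer
c=viewer.read_camera("side");np.savez("side10.npz",**c)
h=cv2.resize(c["pixels"][170:270,210:310],None,fx=6,fy=6,interpolation=cv2.INTER_CUBIC);cv2.imwrite("pics/side10.png",h)
where(); goc(-44,29,28)
E
```

```text
tongue [-43.   -0.3  44.3] tilt 28.16 yaw err 0.03 tcp [ 0.  -0.3 80.4] F [-0.3 -0.1 -1.4] t 11.95 gap 0.0196
inc [-0.0027, -0.0013, 0.0004] [-0.03, 0.81, 1.32] t 11.95 gap 0.0195933986370613 F [-0.3 -0.1 -1.4]
```

View pics/side10.png

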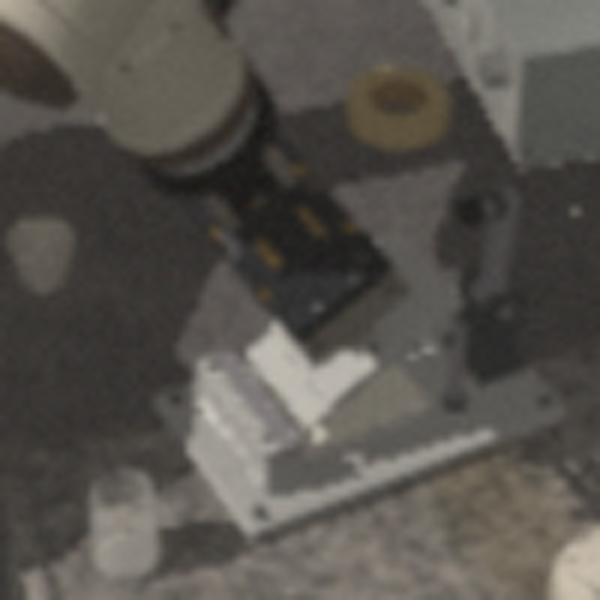

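>>> {"op": "move_arm", "data": {"increments": [[0,0,0,0,0.3,0.5,0],[0,0,0,0,0.6,1,0],[0,0,0,0,0.75,1.25,0],[0,0,0,0,0.75,1.25,0],[0,0,0,0,0.75,1.25,0]]}}

```text
time: 12.45
position: [0.5075, -0.0494, 0.0646]
tool_rot: [[0.223, -0.86, 0.459], [-0.975, -0.197, 0.105], [-0.0, -0.47, -0.882]]
force: [-0.6, 0.7, -0.3]
finger_gap: 0.0201
```

```bash
python3 - <<'E'
from h import *
where(); goc(-53,28.5,28)
E
```

```text
tongue [-44.6   0.4  28.6] tilt 28.06 yaw err -0.02 tcp [-1.4  0.4 64.6] F [-0.6  0.7 -0.3] t 12.45 gap 0.0201
inc [-0.0011, 0.0001, -0.0004] [0.04, 0.75, -0.38] t 12.45 gap 0.02008770968836205 F [-0.6  0.7 -0.3]
```

>>> {"op": "move_arm", "data": {"increments": [[0,0,0,0,0.2,-0.1,0],[0,0,0,0,0.4,-0.2,0],[0,0,0,0,0.6,-0.3,0],[0,0,0,0,0.75,-0.38,0],[0,0,0,0,0.75,-0.38,0],[0,0,0,0,0.75,-0.38,0]]}}

```text
time: 13.05
position: [0.4994, -0.0514, 0.0646]
tool_rot: [[0.223, -0.86, 0.459], [-0.975, -0.197, 0.105], [0.0, -0.471, -0.882]]
force: [0.3, -0.8, -1.8]
finger_gap: 0.0197
```

```bash
python3 - <<'E'
from h import *
from station import viewer
c=viewer.read_camera("side");np.savez("side11.npz",**c)
h=cv2.resize(c["pixels"][170:270,210:310],None,fx=6,fy=6,interpolation=cv2.INTER_CUBIC);cv2.imwrite("pics/side11.png",h)
where(); goc(-57,28.5,24)
E
```

```text
tongue [-52.9   0.3  28.6] tilt 28.08 yaw err -0.01 tcp [-9.8  0.3 64.6] F [ 1.1 -0.6 -2. ] t 13.1 gap 0.0197
inc [-0.0712, -0.0002, -0.0002] [0.03, 0.3, 0.21] t 13.1 gap 0.019701915429009485 F [ 1.1 -0.6 -2. ]
```

View pics/side11.png

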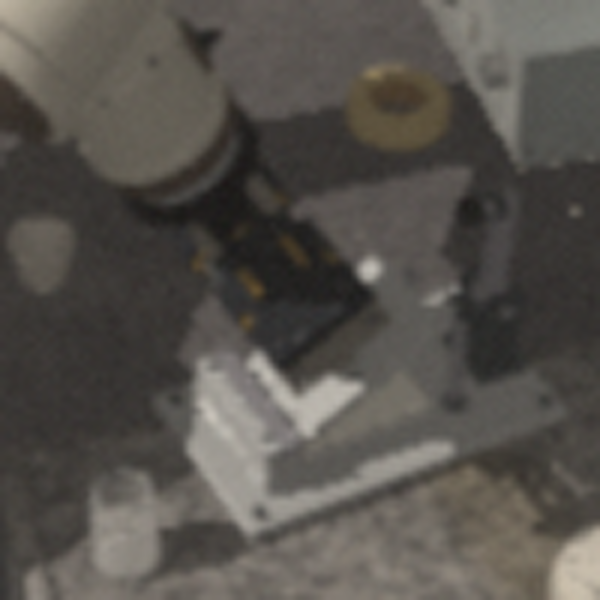

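>>> {"op": "move_arm", "data": {"increments": [[-0.035,0,0,0,0.15,0.1,0],[-0.071,0,0,0,0.3,0.21,0],[-0.071,0,0,0,0.3,0.21,0],[-0.071,0,0,0,0.3,0.21,0]]}}

```text
time: 13.5
position: [0.4979, -0.0515, 0.0613]
tool_rot: [[0.223, -0.89, 0.397], [-0.975, -0.204, 0.091], [-0.0, -0.407, -0.913]]
force: [-0.1, -0.3, -2.1]
finger_gap: 0.0198
```

```bash
python3 - <<'E'
from h import *
where(); goc(-61,28.5,22)
E
```

```text
tongue [-56.8   0.5  28.4] tilt 24.04 yaw err 0.02 tcp [-11.3   0.5  61.3] F [-0.1 -0.3 -2.1] t 13.5 gap 0.0198
inc [-0.0357, 0.0002, 0.0003] [0.05, 0.34, 0.02] t 13.5 gap 0.01982554269705755 F [-0.1 -0.3 -2.1]
```

>>> {"op": "move_arm", "data": {"increments": [[-0.018,0,0,0,0.1,0.01,0],[-0.036,0,0,0,0.2,0.02,0],[-0.036,0,0,0,0.25,0.02,0],[-0.036,0,0,0,0.3,0.02,0],[-0.036,0,0,0,0.3,0.02,0]]}}

```text
time: 14.0
position: [0.4951, -0.0523, 0.0598]
tool_rot: [[0.223, -0.904, 0.364], [-0.975, -0.207, 0.083], [-0.0, -0.374, -0.928]]
force: [0.1, -0.4, -2.2]
finger_gap: 0.0197
```

```bash
python3 - <<'E'
from h import *
where(); goc(-62,28.5,22)
E
```

```text
tongue [-60.9   0.4  28.6] tilt 21.95 yaw err -0.02 tcp [-14.2   0.4  59.8] F [ 0.1 -0.4 -2.2] t 14.0 gap 0.0197
inc [0.0009, -0.0, -0.0004] [0.04, 0.11, -0.04] t 14.0 gap 0.019686823199915656 F [ 0.1 -0.4 -2.2]
```

Keep advancing in small steps until the wall is felt.

>>> {"op": "move_arm", "data": {"increments": [[0,0,0,0,0.05,-0.02,0],[0,0,0,0,0.11,-0.04,0],[0,0,0,0,0.11,-0.04,0]]}}

```text
time: 14.3
position: [0.4947, -0.0526, 0.0602]
tool_rot: [[0.222, -0.904, 0.366], [-0.975, -0.206, 0.083], [0.0, -0.375, -0.927]]
force: [5.8, 2.5, -5.2]
finger_gap: 0.0192
```

>>> {"op": "move_arm", "data": {"increments": [[0,0,0,0,0.05,-0.02,0],[0,0,0,0,0.1,-0.04,0],[0,0,0,0,0.1,-0.04,0]]}}

```text
time: 14.6
position: [0.4943, -0.0528, 0.0606]
tool_rot: [[0.221, -0.903, 0.368], [-0.975, -0.205, 0.083], [0.0, -0.377, -0.926]]
force: [9.1, 3.4, -7.7]
finger_gap: 0.0194
```

```bash
python3 - <<'E'
from h import *
where()
E
```

```text
tongue [-61.7   0.2  29.2] tilt 22.14 yaw err -0.11 tcp [-15.1   0.1  60.6] F [ 9.1  3.4 -7.7] t 14.6 gap 0.0194
```

```bash
python3 - <<'E'
from h import *
for a in((-59,28.5,22),(-59,28.5,15),(-59,28.5,8),(-59,28.5,3),(-59,28,0)): goc(*a)
E
```

```text
inc [-0.0024, -0.0009, -0.0018] [0.01, -0.23, 0.18] t 14.6 gap 0.019396709371550344 F [ 9.1  3.4 -7.7]
inc [-0.1246, -0.0008, -0.0018] [0.01, -0.32, 0.86] t 14.6 gap 0.019396709371550344 F [ 9.1  3.4 -7.7]
inc [-0.2468, -0.0007, -0.0019] [0.01, -0.34, 1.54] t 14.6 gap 0.019396709371550344 F [ 9.1  3.4 -7.7]
inc [-0.334, -0.0006, -0.0019] [0.01, -0.3, 2.03] t 14.6 gap 0.019396709371550344 F [ 9.1  3.4 -7.7]
inc [-0.3864, -0.0006, -0.0019] [0.01, -0.23, 2.37] t 14.6 gap 0.019396709371550344 F [ 9.1  3.4 -7.7]
```

>>> {"op": "move_arm", "data": {"increments": [[0,0,0,0,-0.15,0.1,0],[0,0,0,0,-0.3,0.15,0],[0,0,0,0,-0.36,0.15,0],[0,0,0,0,-0.36,0.15,0]]}}

```text
time: 15.0
position: [0.4966, -0.0519, 0.0597]
tool_rot: [[0.223, -0.904, 0.364], [-0.975, -0.207, 0.083], [-0.0, -0.373, -0.928]]
force: [-1.1, 0.9, -1.6]
finger_gap: 0.0193
```

```bash
python3 - <<'E'
from h import *
where()
for a in((-59,28.5,15),(-59,28.5,8),(-59,28.5,3),(-59,28,0)): goc(*a)
E
```

```text
tongue [-59.3   0.4  28.5] tilt 21.92 yaw err -0.0 tcp [-12.6   0.4  59.7] F [-1.1  0.9 -1.6] t 15.0 gap 0.0193
inc [-0.1207, 0.0001, -0.0001] [0.04, -0.13, 0.68] t 15.0 gap 0.0192634925861975 F [-1.1  0.9 -1.6]
inc [-0.2429, 0.0001, -0.0001] [0.04, -0.15, 1.37] t 15.0 gap 0.0192634925861975 F [-1.1  0.9 -1.6]
inc [-0.3302, 0.0001, -0.0001] [0.04, -0.11, 1.86] t 15.0 gap 0.0192634925861975 F [-1.1  0.9 -1.6]
inc [-0.3825, 0.0001, -0.0001] [0.04, -0.05, 2.2] t 15.0 gap 0.0192634925861975 F [-1.1  0.9 -1.6]
```

>>> {"op": "move_arm", "data": {"increments": [[-0.06,0,0,0.02,-0.07,0.34,0],[-0.12,0,0,0.02,-0.13,0.68,0],[-0.18,0,0,0.02,-0.14,1.02,0],[-0.243,0,0,0.02,-0.15,1.37,0],[-0.29,0,0,0.02,-0.13,1.62,0],[-0.33,0,0,0.02,-0.11,1.84,0],[-0.33,0,0,0.02,-0.11,1.84,0],[-0.33,0,0,0.02,-0.11,1.84,0]]}}

```text
time: 15.8
position: [0.5044, -0.0502, 0.043]
tool_rot: [[0.223, -0.973, 0.052], [-0.975, -0.223, 0.012], [-0.0, -0.053, -0.999]]
force: [-0.5, -0.2, -0.6]
finger_gap: 0.0197
```

```bash
python3 - <<'E'
from h import *
from station import viewer
c=viewer.read_camera("side");np.savez("side12.npz",**c)
h=cv2.resize(c["pixels"][170:270,210:310],None,fx=6,fy=6,interpolation=cv2.INTER_CUBIC);cv2.imwrite("pics/side12.png",h)
where(); goc(-59,28,0)
E
```

```text
tongue [-59.2   0.3  28.6] tilt 3.05 yaw err -0.02 tcp [-4.9  0.3 43. ] F [-0.6  0.3 -1.4] t 15.85 gap 0.0196
inc [-0.0532, 0.0003, -0.0003] [0.03, -0.07, 0.35] t 15.85 gap 0.019611271274195465 F [-0.6  0.3 -1.4]
```

View pics/side12.png

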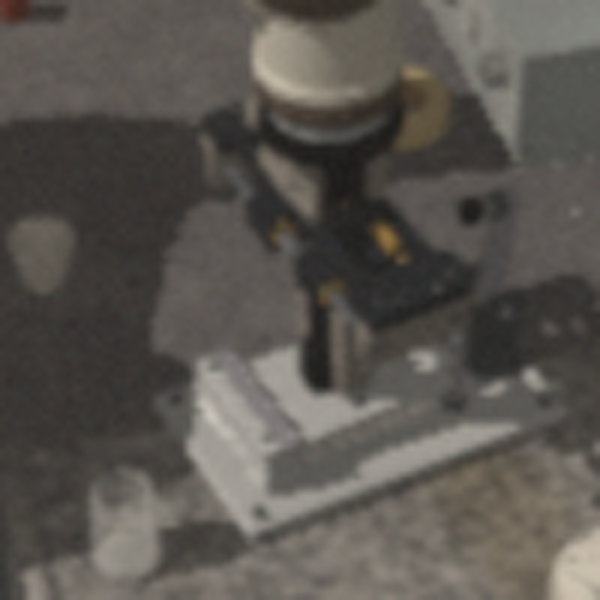

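Tongue under the lip, 3° left. Lower flat until contact.

>>> {"op": "move_arm", "data": {"increments": [[-0.025,0,0,0.02,0,0.17,0],[-0.053,0,0,0.02,0,0.35,0],[-0.053,0,0,0.02,0,0.38,0],[-0.053,0,0,0.02,0,0.38,0],[-0.053,0,0,0.02,0,0.38,0]]}}

```text
time: 16.35
position: [0.5051, -0.0507, 0.0397]
tool_rot: [[0.223, -0.975, 0.001], [-0.975, -0.223, -0.0], [0.001, -0.001, -1.0]]
force: [-0.3, -0.5, 0.7]
finger_gap: 0.0198
```

```bash
python3 - <<'E'
from h import *
where(); goc(-59,28,0)
E
```

```text
tongue [-59.1  -0.3  28.1] tilt 0.04 yaw err -0.01 tcp [-4.1 -0.3 39.7] F [-0.3 -0.5  0.7] t 16.35 gap 0.0198
inc [-0.0006, -0.0005, -0.0001] [-0.03, -0.01, 0.02] t 16.35 gap 0.019766460848634614 F [-0.3 -0.5  0.7]
```

>>> {"op": "move_arm", "data": {"increments": [[0,0,0,0,0,0.05,0],[0,0,0,0,0,0.05,0],[0,0,0,0,0,0.05,0]]}}

```text
time: 16.65
position: [0.5052, -0.0507, 0.0397]
tool_rot: [[0.223, -0.975, 0.001], [-0.975, -0.223, -0.0], [0.001, -0.001, -1.0]]
force: [-1.0, -0.3, 5.1]
finger_gap: 0.0198
```

>>> {"op": "move_arm", "data": {"increments": [[0,0,0,0,0,0,0.8],[0,0,0,0,0,0,0.8],[0,0,0,0,0,0,0.8],[0,0,0,0,0,0,0.8],[0,0,0,0,0,-3,0.8],[0,0,0,0,0,-7,0.8],[0,0,0,0,0,-11,0.8],[0,0,0,0,0,-15,0.8]]}}

```text
time: 17.45
position: [0.5044, -0.0503, 0.1902]
tool_rot: [[0.223, -0.975, -0.0], [-0.975, -0.223, 0.0], [-0.0, 0.0, -1.0]]
force: [1.1, 0.2, 0.1]
finger_gap: 0.0734
```

```bash
python3 - <<'E'
from h import *
where(); go(pw(-60,190,190),PR[2])
E
```

```text
tongue [-59.6   0.2 178.7] tilt -0.01 yaw err -0.01 tcp [ -4.6   0.2 190.2] F [1.1 0.2 0.1] t 17.45 gap 0.0734
inc [0.0002, 0.0003, -0.0002] [-18.98, 5.54, 0.03] t 17.45 gap 0.07342721182130492 F [1.1 0.2 0.1]
```

>>> {"op": "move_arm", "data": {"increments": [[0,0,0,-5,1.5,0,0.8],[0,0,0,-10,3,0,0.8],[0,0,0,-14.5,4,0,0],[0,0,0,-18,5.5,0,0],[0,0,0,-20,5.5,0,0],[0,0,0,-20,5.5,0,0],[0,0,0,-20,5.5,0,0]]}}

```text
time: 18.15
position: [0.4067, 0.1321, 0.1889]
tool_rot: [[0.224, -0.975, 0.0], [-0.975, -0.224, -0.0], [0.0, -0.0, -1.0]]
force: [-0.6, -0.6, 0.0]
finger_gap: 0.0353
```

```bash
python3 - <<'E'
from h import *
from station import viewer
for n in("side","top"):
    c=viewer.read_camera(n);np.savez(f"{n}13.npz",**c)
    a,b=((175,210),(150,245))[n=="top"]
    h=cv2.resize(c["pixels"][a:a+80,b:b+100],None,fx=8,fy=7.4,interpolation=cv2.INTER_CUBIC);cv2.imwrite(f"pics/{n}13.png",h)
where()
E
```

```text
tongue [-114.1  199.2  177.3] tilt -0.01 yaw err -0.07 tcp [-59.1 199.1 188.8] F [-0.2  0.6  0.5] t 18.25 gap 0.0276
```

View pics/side13.png

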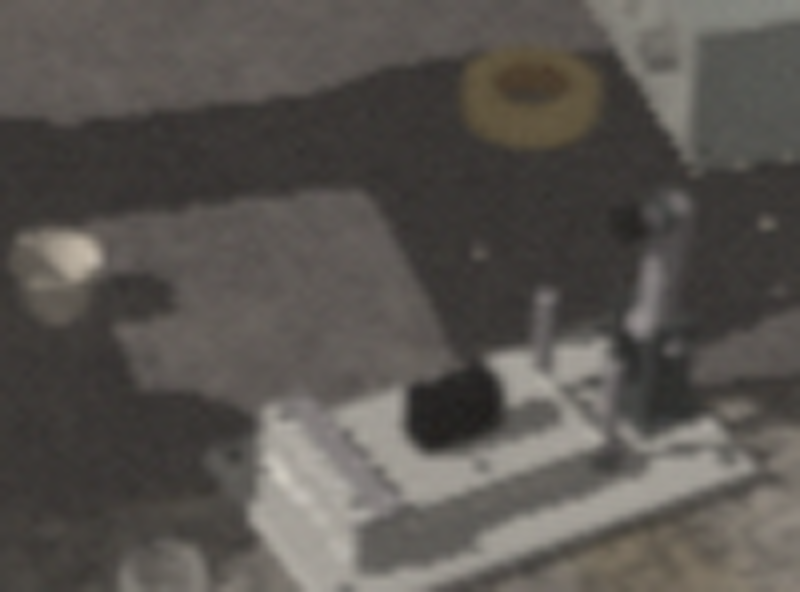

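View pics/top13.png

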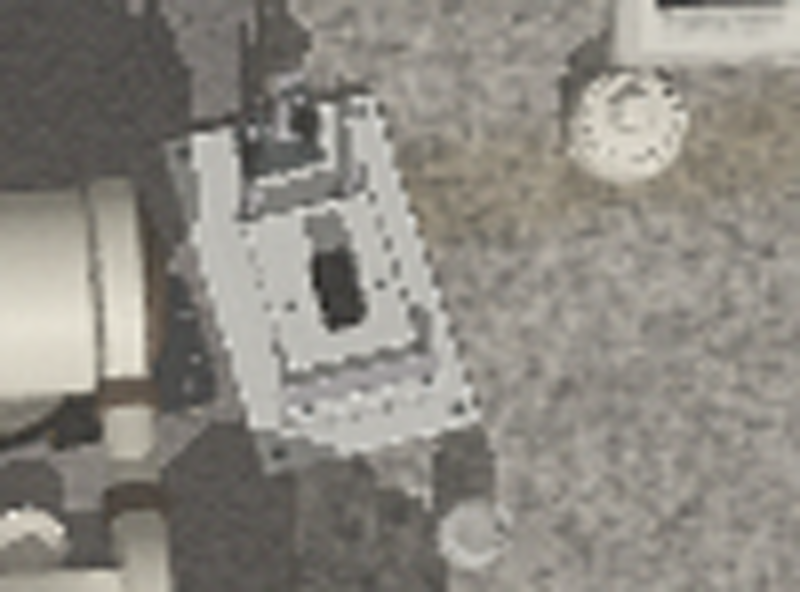

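```bash
python3 - <<'E'
from h import *
s=load("side13.npz");t=load("top13.npz")
def toplane(c,u,v,y):  # press y plane
    n=np.array([-np.sin(PR[2]),np.cos(PR[2]),0]);d=ray(c,u,v);q=pw(0,y,0);k=n@(q-c["position"])/(n@d);return wp(c["position"]+k*d)
for nm,X,Y in(("tip top",675,195),("armbase",655,330),("foot",625,222),("armtip front",645,205)):
    print(nm,toplane(s,210+(X+.5)/8-.5,175+(Y+.5)/7.4-.5,3).round(1))
P=cloud(t); 
# obstacles near rear of press
W=np.stack([P[...,0]-PR[0],P[...,1]-PR[1]],-1);c,sn=np.cos(PR[2]),np.sin(PR[2])
x=(c*W[...,0]+sn*W[...,1])*1000;y=(-sn*W[...,0]+c*W[...,1])*1000;z=P[...,2]*1000
m=(abs(y)<110)&(x>60)&(x<260)&(z>25)&(t["depth"]>0)
for a in range(60,260,20):
    k=m&(x>=a)&(x<a+20); print(a,k.sum(), (z[k].max().round(0),y[k].min().round(0),y[k].max().round(0)) if k.any() else "")
# after look: arm masks
go(pw(140,0,190),PR[2])
E
```

```text
tip top [101.9   3.  135.2]
armbase [98.4  3.  56.2]
foot [ 78.    3.  128.6]
armtip front [ 87.3   3.  134.9]
60 12 (np.float64(139.0), np.float64(-5.0), np.float64(29.0))
80 51 (np.float64(139.0), np.float64(-15.0), np.float64(19.0))
100 11 (np.float64(137.0), np.float64(-13.0), np.float64(17.0))
120 0 
140 0 
160 0 
180 20 (np.float64(87.0), np.float64(-108.0), np.float64(-50.0))
200 24 (np.float64(84.0), np.float64(-68.0), np.float64(28.0))
220 9 (np.float64(89.0), np.float64(-64.0), np.float64(28.0))
240 97 (np.float64(210.0), np.float64(-79.0), np.float64(21.0))
inc [0.0001, -0.0003, -0.0013] [19.88, -19.93, -0.11] t 18.25 gap 0.02758523925984998 F [-0.2  0.6  0.5]
```

>>> {"op": "move_arm", "data": {"increments": [[0,0,0,2.5,-2.5,0,0],[0,0,0,5.5,-5.5,0,0],[0,0,0,8.5,-8.5,0,0],[0,0,0,11.5,-11.5,0,0],[0,0,0,14.5,-14.5,0,0],[0,0,0,17.5,-17.5,0,0],[0,0,0,19.9,-19.5,0,0],[0,0,0,19.9,-19.5,0,0]]}}

```text
time: 19.05
position: [0.6431, -0.0227, 0.1877]
tool_rot: [[0.218, -0.976, -0.0], [-0.976, -0.218, -0.001], [0.001, 0.0, -1.0]]
force: [0.0, -0.0, 0.8]
finger_gap: 0.0005
```

>>> {"op": "move_arm", "data": {"increments": [[0,0,0,0,0,0,0],[0,0,0,0,0,0,0]]}}

```text
time: 19.25
position: [0.6402, -0.0182, 0.1886]
tool_rot: [[0.223, -0.975, -0.001], [-0.975, -0.223, 0.0], [-0.001, 0.001, -1.0]]
force: [0.6, 0.4, 0.3]
finger_gap: 0.0004
```

```bash
python3 - <<'E'
from h import *
where(); go(pw(135,0,112),PR[2])
E
```

```text
tongue [ 79.9   1.3 177.2] tilt -0.05 yaw err -0.03 tcp [134.9   1.2 188.6] F [0.6 0.4 0.3] t 19.25 gap 0.0004
inc [0.0009, 0.0006, -0.0005] [0.13, -0.02, 7.66] t 19.25 gap 0.0004116139277941834 F [0.6 0.4 0.3]
```

>>> {"op": "move_arm", "data": {"increments": [[0,0,0,0.1,0,3,0],[0,0,0,0.1,0,6,0],[0,0,0,0.1,0,7.2,0],[0,0,0,0.1,0.6,7.2,0],[0,0,0,0.1,1.2,7.2,0],[0,0,0,0.1,1.2,7.2,0]]}}

```text
time: 19.85
position: [0.6299, -0.0222, 0.1189]
tool_rot: [[0.223, -0.975, 0.003], [-0.975, -0.223, -0.001], [0.001, -0.002, -1.0]]
force: [0.1, 0.5, 0.3]
finger_gap: 0.0004
```

```bash
python3 - <<'E'
from h import *
from station import viewer
c=viewer.read_camera("side");np.savez("side14.npz",**c)
h=cv2.resize(c["pixels"][170:260,230:330],None,fx=6,fy=6,interpolation=cv2.INTER_CUBIC);cv2.imwrite("pics/side14.png",h)
where()
from station import bot
q=wp(bot.get_state()["position"])
for a in np.arange(1.5,-.01,-.1):
    x=95-66*np.cos(a)+6*np.sin(a)+10; z=60+66*np.sin(a)+6*np.cos(a); print(round(a,2),round(x,1),round(z,1),"dy,dz",round((q[0]-x)/10,2),round((q[2]-z)/10,2))
E
```

```text
tongue [ 69.3  -0.5 107.3] tilt 0.16 yaw err -0.02 tcp [124.3  -0.5 118.9] F [ 0.4 -0.8  1.1] t 19.9 gap 0.0002
1.5 106.3 126.3 dy,dz 1.8 -0.73
1.4 99.7 126.1 dy,dz 2.46 -0.71
1.3 93.1 125.2 dy,dz 3.12 -0.63
1.2 86.7 123.7 dy,dz 3.76 -0.47
1.1 80.4 121.5 dy,dz 4.39 -0.26
1.0 74.4 118.8 dy,dz 4.99 0.02
0.9 68.7 115.4 dy,dz 5.56 0.35
0.8 63.3 111.5 dy,dz 6.1 0.74
0.7 58.4 107.1 dy,dz 6.59 1.18
0.6 53.9 102.2 dy,dz 7.04 1.67
0.5 50.0 96.9 dy,dz 7.43 2.2
0.4 46.5 91.2 dy,dz 7.77 2.77
0.3 43.7 85.2 dy,dz 8.06 3.37
0.2 41.5 79.0 dy,dz 8.28 3.99
0.1 39.9 72.6 dy,dz 8.44 4.64
-0.0 39.0 66.0 dy,dz 8.53 5.29
```

View pics/side14.png

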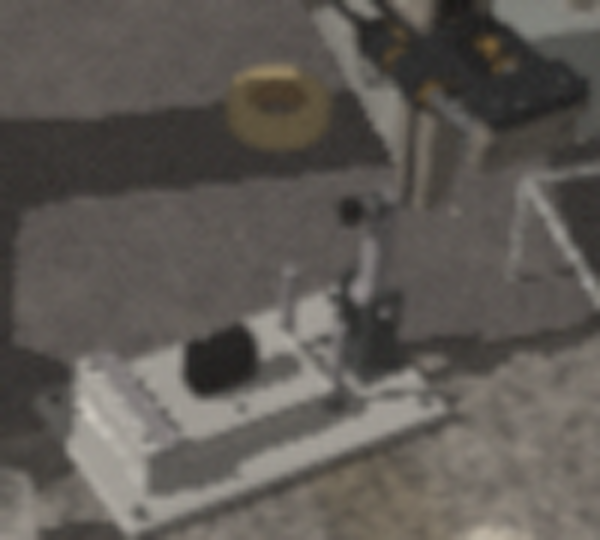

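>>> {"op": "move_arm", "data": {"increments": [[0,0,0,0,0.6,0,0],[0,0,0,0,1.2,-0.1,0],[0,0,0,0,1.8,-0.3,0],[0,0,0,0,2.5,-0.4,0],[0,0,0,0,3.1,-0.5,0],[0,0,0,0,3.8,-0.45,0],[0,0,0,0,4.4,-0.25,0],[0,0,0,0,5.0,0.02,0]]}}

```text
time: 20.7
position: [0.5829, -0.033, 0.1182]
tool_rot: [[0.223, -0.975, 0.007], [-0.975, -0.223, 0.0], [0.001, -0.007, -1.0]]
force: [7.4, 2.7, -0.2]
finger_gap: 0.0006
```

```bash
python3 - <<'E'
from h import *
from station import viewer,bot
c=viewer.read_camera("side");np.savez("side15.npz",**c)
h=cv2.resize(c["pixels"][170:260,230:330],None,fx=6,fy=6,interpolation=cv2.INTER_CUBIC);cv2.imwrite("pics/side15.png",h)
where()
q=wp(bot.get_state()["position"])
for a in np.arange(.9,-.01,-.1):
    x=95-66*np.cos(a)+6*np.sin(a)+10; z=60+66*np.sin(a)+6*np.cos(a); print(round(a,2),"dy,dz",round((q[0]-x)/10,2),round((q[2]-z)/10,2))
E
```

```text
tongue [ 19.7  -0.3 105.8] tilt 0.28 yaw err -0.03 tcp [ 74.6  -0.3 117.5] F [5.2 0.8 0.3] t 20.75 gap 0.0004
0.9 dy,dz 0.6 0.21
0.8 dy,dz 1.13 0.6
0.7 dy,dz 1.63 1.04
0.6 dy,dz 2.07 1.53
0.5 dy,dz 2.47 2.06
0.4 dy,dz 2.81 2.63
0.3 dy,dz 3.09 3.23
0.2 dy,dz 3.31 3.85
0.1 dy,dz 3.47 4.5
0.0 dy,dz 3.56 5.15
```

View pics/side15.png

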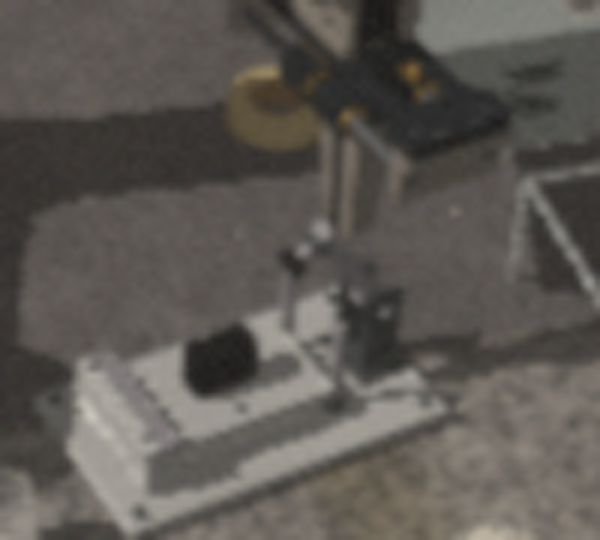

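Clamp arm is swinging (about 55°), pushing with ~6 N. Continue the arc.

>>> {"op": "move_arm", "data": {"increments": [[0,0,0,0,0.6,0.2,0],[0,0,0,0,1.1,0.6,0],[0,0,0,0,1.6,1.05,0],[0,0,0,0,2.05,1.55,0],[0,0,0,0,2.45,2.05,0],[0,0,0,0,2.8,2.65,0],[0,0,0,0,3.1,3.25,0],[0,0,0,0,3.1,3.25,0]]}}

```text
time: 21.55
position: [0.5497, -0.0403, 0.0831]
tool_rot: [[0.223, -0.975, -0.002], [-0.975, -0.223, -0.0], [-0.0, 0.002, -1.0]]
force: [2.5, -1.0, 1.4]
finger_gap: 0.0001
```

```bash
python3 - <<'E'
from h import *
from station import viewer,bot
c=viewer.read_camera("side");np.savez("side16.npz",**c)
h=cv2.resize(c["pixels"][170:260,230:330],None,fx=6,fy=6,interpolation=cv2.INTER_CUBIC);cv2.imwrite("pics/side16.png",h)
where()
E
```

```text
tongue [-13.6   0.1  71.8] tilt -0.15 yaw err -0.02 tcp [41.4  0.1 83.2] F [2.1 0.  0.9] t 21.6 gap 0.0001
```

View pics/side16.png

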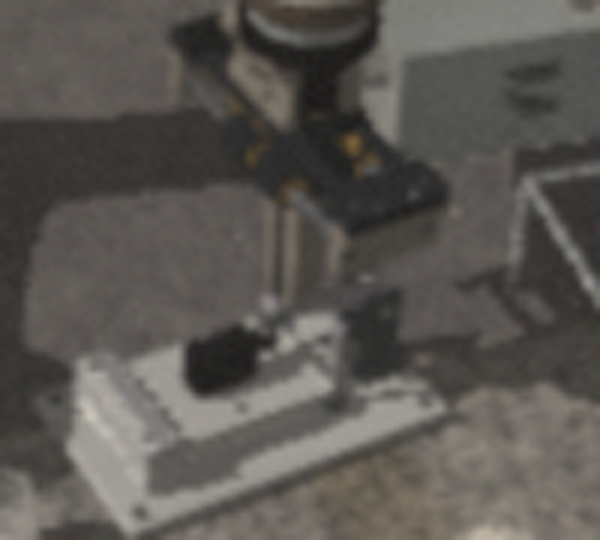

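>>> {"op": "move_arm", "data": {"increments": [[0,0,0,0,0.1,0.4,0],[0,0,0,0,0.15,0.8,0],[0,0,0,0,0.15,1.15,0],[0,0,0,0,0.15,1.35,0],[0,0,0,0,0.15,1.35,0]]}}

```text
time: 22.1
position: [0.5466, -0.0407, 0.0695]
tool_rot: [[0.223, -0.975, -0.006], [-0.975, -0.223, -0.0], [-0.001, 0.006, -1.0]]
force: [-2.4, -0.4, 2.4]
finger_gap: 0.0004
```

```bash
python3 - <<'E'
from h import *
where()
E
```

```text
tongue [-16.5   0.2  58.3] tilt -0.35 yaw err 0.02 tcp [38.6  0.2 69.5] F [-2.4 -0.4  2.4] t 22.1 gap 0.0004
```

>>> {"op": "move_arm", "data": {"increments": [[0,0,0,0,0,0.1,0],[0,0,0,0,0,0.2,0],[0,0,0,0,0,0.3,0],[0,0,0,0,0,0.3,0],[0,0,0,0,0,0.3,0]]}}

```text
time: 22.6
position: [0.5465, -0.0407, 0.0671]
tool_rot: [[0.224, -0.975, -0.007], [-0.975, -0.224, -0.001], [-0.001, 0.007, -1.0]]
force: [-5.7, -2.3, 9.0]
finger_gap: 0.0002
```

```bash
python3 - <<'E'
from h import *
where()
E
```

```text
tongue [-16.6   0.2  56. ] tilt -0.38 yaw err 0.03 tcp [38.5  0.2 67.1] F [-5.7 -2.3  9. ] t 22.6 gap 0.0002
```

>>> {"op": "move_arm", "data": {"increments": [[0,0,0,0,0.1,0.1,0],[0,0,0,0,0.1,0.2,0],[0,0,0,0,0.1,0.2,0],[0,0,0,0,0.1,0.2,0]]}}

```text
time: 23.0
position: [0.5464, -0.0408, 0.0662]
tool_rot: [[0.224, -0.975, -0.005], [-0.975, -0.224, -0.0], [-0.001, 0.005, -1.0]]
force: [-7.1, -1.0, 13.7]
finger_gap: 0.0007
```

```bash
python3 - <<'E'
from h import *
where()
E
```

```text
tongue [-16.7   0.1  55. ] tilt -0.28 yaw err 0.03 tcp [38.4  0.1 66.2] F [-7.1 -1.  13.7] t 23.0 gap 0.0007
```

>>> {"op": "move_arm", "data": {"increments": [[0,0,0,0,0,0.1,0],[0,0,0,0,0,0.2,0],[0,0,0,0,0,0.2,0],[0,0,0,0,0,0.2,0]]}}

```text
time: 23.4
position: [0.5465, -0.0408, 0.066]
tool_rot: [[0.224, -0.975, -0.005], [-0.975, -0.224, -0.0], [-0.001, 0.005, -1.0]]
force: [-11.8, 0.1, 26.5]
finger_gap: 0.0001
```

```bash
python3 - <<'E'
from h import *
where()
E
```

```text
tongue [-16.6   0.1  54.8] tilt -0.3 yaw err 0.04 tcp [38.5  0.1 66. ] F [-11.8   0.1  26.5] t 23.4 gap 0.0001
```

On its hard stop (z 66.0, force jumped to 26 N). Lift straight off and move aside.

>>> {"op": "move_arm", "data": {"increments": [[0,0,0,0,0,-0.5,0],[0,0,0,0,0,-2,0],[0,0,0,0,0,-6,0],[0,0,0,0,0,-11,0],[0,0,0,-4,2,-12,0],[0,0,0,-9,4,-12,0],[0,0,0,-14,6,-12,0],[0,0,0,-18,8,-12,0]]}}

```text
time: 24.2
position: [0.4297, 0.1165, 0.1836]
tool_rot: [[0.222, -0.975, -0.001], [-0.975, -0.222, 0.0], [-0.001, 0.001, -1.0]]
force: [0.1, 0.6, 0.8]
finger_gap: 0.0006
```

>>> {"op": "move_arm", "data": {"increments": [[0,0,0,-3,2,0,0],[0,0,0,-3,2,0,0],[0,0,0,-3,2,0,0]]}}

```text
time: 24.5
position: [0.4049, 0.1401, 0.1837]
tool_rot: [[0.224, -0.974, -0.0], [-0.974, -0.224, -0.0], [0.0, 0.0, -1.0]]
force: [1.2, 0.1, -0.3]
finger_gap: 0.0005
```

```bash
python3 - <<'E'
from h import *
from station import viewer
for n in("side","top"):
    c=viewer.read_camera(n);np.savez(f"{n}17.npz",**c)
    a,b=((175,210),(150,245))[n=="top"]
    h=cv2.resize(c["pixels"][a:a+80,b:b+100],None,fx=8,fy=7.4,interpolation=cv2.INTER_CUBIC);cv2.imwrite(f"pics/{n}17.png",h)
where()
s=load("side17.npz");t=load("top17.npz")
P=cloud(t)
c,sn=np.cos(PR[2]),np.sin(PR[2]);X=P[...,0]-PR[0];Y=P[...,1]-PR[1];x=(c*X+sn*Y)*1000;y=(-sn*X+c*Y)*1000;z=P[...,2]*1000
for lo,hi in((22,40),(40,60),(60,85)):
    m=(x>lo)&(x<hi)&(abs(y)<5)&(t["depth"]>0);print("arm z",lo,hi,np.median(z[m]) if m.any() else None)
for yy in(-25,25):
    for lo,hi in((-40,-20),(0,20),(25,45)):
        m=(x>lo)&(x<hi)&(abs(y-yy)<7);print("plate z",yy,lo,np.round(np.mean(z[m]),1) if m.any() else None)
E
```

```text
tongue [-113.4  207.1  172.3] tilt -0.01 yaw err -0.06 tcp [-58.4 207.  183.7] F [ 0.4 -0.3  0.2] t 24.6 gap 0.0005
arm z 22 40 66.0155403407241
arm z 40 60 67.52841900946294
arm z 60 85 62.178359052839525
plate z -25 -40 36.4
plate z -25 0 35.5
plate z -25 25 37.7
plate z 25 -40 34.5
plate z 25 0 35.8
plate z 25 25 34.3
```

View pics/side17.png

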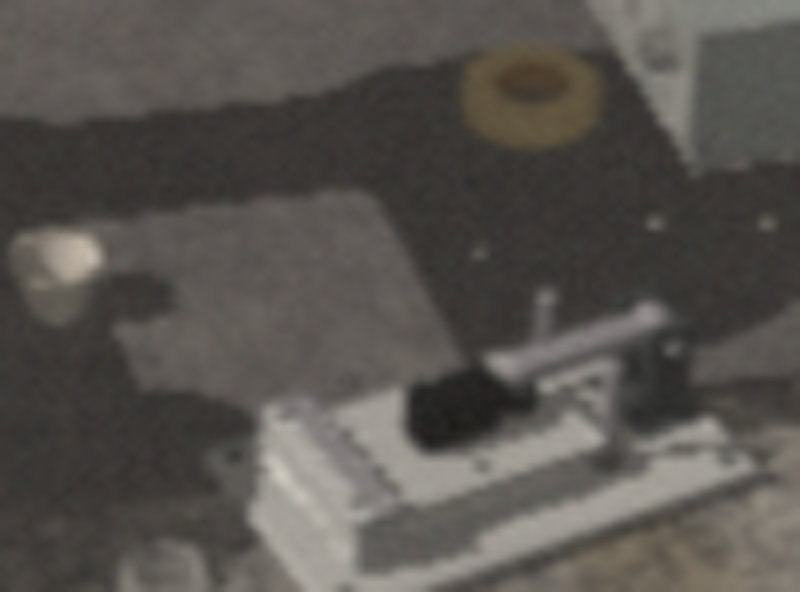

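View pics/top17.png

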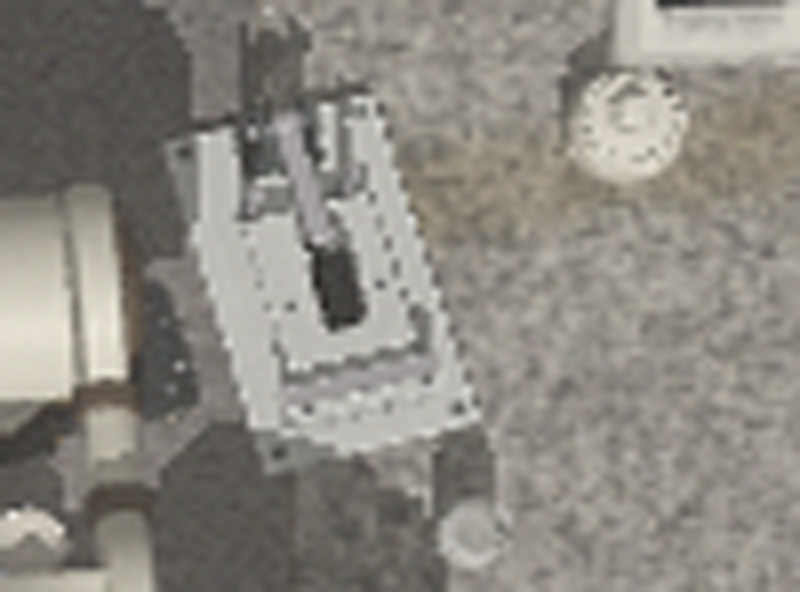

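```bash
python3 -c "
from station import bot
print(bot.finish_job())"
```

```text
the job is handed in; nothing more can be done
None
```

I laid the separator sheet on the slab, put the cover on it with its tongue under the front lip, and swung the clamp arm down onto the cover. I handed the job in at about 24.6 s of the 69 s allowed. The hand-in reports no verdict.

**Sheet:** After release, the top camera put it about 1.5 mm off the slab's centre and under 1° out of line. The side camera read about 4 mm off, in line with the few millimetres of offset I had seen in that camera.

**Cover:** I felt the wall with the tongue, backed off about 2 mm and lowered the cover flat at grip x about -4 mm, y about 0. The last depth reading of its top face was 34 to 38 mm; 36 is right, and the spread is depth noise.

**Clamp:** It went to a hard stop, with the finger height at 66.0 mm and the force jumping to 26 N. After I let go, the pictures show the arm level, with its upper face at about 66 to 67 mm over the cover. I could not measure the foot's force on the cover directly.

**Bystanders and robot:** The bystanders in the last pictures look unmoved; I did not re-check the pen, stopper and beaker, but the arm never went near the bench by them. The robot was clear of everything at hand-in.

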